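Sort stirrer spindles into their case

TASK

Put the loose stirrer spindles away by length: flip both red clips off the edges of the blue lid, then lift the lid off the spindle case and lay it flat, right way up, on the green mat for the time being. Lay every spindle flat on the floor of a recess of the row that matches its length (short, medium, long), then put the lid back squarely on the case (the clips may stay open). Do not disturb the other things on the bench.

Things in the scene. Friction and masses are not known exactly. Their poses are not given: they have to be found in the camera images.
- case: Base of the spindle case: grey block 272 mm long (its x), 168 wide (y), 18 high, fixed to the bench; origin at the centre of its underside. Its top has three rows of two rectangular recesses, each 34 mm wide and 10 deep, with yellow floors 8 mm above the bench. Rows run along x, 52 mm apart; recesses are 16 mm longer than their spindles. At the start the lid covers it.
- lid: Loose blue cover 272 x 168 mm, 32 mm high, 0.35 kg, hollow below (walls 4 mm thick), as long and wide as the base, standing on the rim of the base (underside 18 mm above the bench). Origin at the centre of its underside, x along its length, z up.
- lid_handle (a point): Middle of the lid's handle, 52 mm above the lid's underside, 20 mm above its top; axes as the lid's. White upright bar 100 mm long along x, 14 mm thick, 32 mm high, with a head 26 mm wide and 8 mm high on top of it (head's top 20 mm above this point). Pinch the bar below the head, from above.
- mat: Green mat, 280 x 176 x 3 mm, fixed flat on the bench, origin at the centre of its underside, x along its length: the place for the lid.
- row_short (a point): Middle of the row for short spindles, on the case at y = -52 mm, at the height of the recess floors (8 mm above the bench); axes as the case's. Its two recesses are 76 mm long (x) and 34 mm wide, with centres 42 mm to either side of this point along x.
- row_medium (a point): Middle of the row for medium spindles, on the case at y = 0 mm, at the height of the recess floors (8 mm above the bench); axes as the case's. Its two recesses are 100 mm long (x) and 34 mm wide, with centres 54 mm to either side of this point along x.
- row_long (a point): Middle of the row for long spindles, on the case at y = 52 mm, at the height of the recess floors (8 mm above the bench); axes as the case's. Its two recesses are 124 mm long (x) and 34 mm wide, with centres 66 mm to either side of this point along x.
- clip_left (a joint): Red sprung clip on the +y long side of the case; its pivot is parallel to the case's x, at y = +92 mm, 14 mm above the bench. 0 = closed, its hook over the lid's edge; about 1.6 rad = swung outward and down, open, reaching 70 mm out on the bench. Light to move (under 1 N at the tab); pushed outward past about 0.6 rad it springs fully open.
- clip_left_tab (a point): Point on that clip's upright tab, 50 mm wide along the case's x, 5 mm thick. Closed, the tab stands at y = +87 mm to 80 mm above the bench (lid's top: 50 mm), this point 8 mm below its top. The hook reaches 18 mm inward of here over the lid, its top 6 mm above the lid's. Push the tab outward from the lid's side.
- clip_right (a joint): Red sprung clip on the -y long side of the case; its pivot is parallel to the case's x, at y = -92 mm, 14 mm above the bench. 0 = closed, its hook over the lid's edge; about 1.6 rad = swung outward and down, open, reaching 70 mm out on the bench. Light to move (under 1 N at the tab); pushed outward past about 0.6 rad it springs fully open.
- clip_right_tab (a point): Point on that clip's upright tab, 50 mm wide along the case's x, 5 mm thick. Closed, the tab stands at y = -87 mm to 80 mm above the bench (lid's top: 50 mm), this point 8 mm below its top. The hook reaches 18 mm inward of here over the lid, its top 6 mm above the lid's. Push the tab outward from the lid's side.
- short_a_mid (a point): Centre of a short stirrer spindle, 60 mm long along its x, 0.13 kg; may be absent. All look alike but for length: 12 mm steel rod, square steel hubs 22 x 22 mm, 10 mm long, at both ends, and in the middle a white grip block 30 mm long, 22 wide, 34 high from the bench. This point is the middle of the block, 17 mm above its underside; z up.
- short_b_mid (a point): Centre of a short stirrer spindle, 60 mm long along its x, 0.13 kg; may be absent. All look alike but for length: 12 mm steel rod, square steel hubs 22 x 22 mm, 10 mm long, at both ends, and in the middle a white grip block 30 mm long, 22 wide, 34 high from the bench. This point is the middle of the block, 17 mm above its underside; z up.
- medium_a_mid (a point): Centre of a medium stirrer spindle, 84 mm long along its x, 0.13 kg; may be absent. All look alike but for length: 12 mm steel rod, square steel hubs 22 x 22 mm, 10 mm long, at both ends, and in the middle a white grip block 30 mm long, 22 wide, 34 high from the bench. This point is the middle of the block, 17 mm above its underside; z up.
- medium_b_mid (a point): Centre of a medium stirrer spindle, 84 mm long along its x, 0.13 kg; may be absent. All look alike but for length: 12 mm steel rod, square steel hubs 22 x 22 mm, 10 mm long, at both ends, and in the middle a white grip block 30 mm long, 22 wide, 34 high from the bench. This point is the middle of the block, 17 mm above its underside; z up.
- long_a_mid (a point): Centre of a long stirrer spindle, 108 mm long along its x, 0.13 kg; may be absent. All look alike but for length: 12 mm steel rod, square steel hubs 22 x 22 mm, 10 mm long, at both ends, and in the middle a white grip block 30 mm long, 22 wide, 34 high from the bench. This point is the middle of the block, 17 mm above its underside; z up.
- long_b_mid (a point): Centre of a long stirrer spindle, 108 mm long along its x, 0.13 kg; may be absent. All look alike but for length: 12 mm steel rod, square steel hubs 22 x 22 mm, 10 mm long, at both ends, and in the middle a white grip block 30 mm long, 22 wide, 34 high from the bench. This point is the middle of the block, 17 mm above its underside; z up.
- beaker: Bystander, not to be disturbed: glass beaker, 60 mm across, 85 mm high. Origin at its underside.
- reagent_jar: Bystander, not to be disturbed: glass jar with red cap, 60 mm across, 75 mm high. Origin at its underside.
- stopper: Bystander, not to be disturbed: brown rubber stopper, 50 mm across, 35 mm high. Origin at its underside.
- mortar: Bystander, not to be disturbed: white mortar bowl, 90 mm across, 55 mm high. Origin at its underside.
- wash_bottle: Bystander, not to be disturbed: white wash bottle with red cap, 70 mm across, 150 mm high. Origin at its underside.
- spatula: Bystander, not to be disturbed: spatula lying on the bench, about 0.2 m long. Origin at its underside.
Not all that is in view belongs to the job. Leave any brown or pink look-alike of the part that bears short_b_mid alone.

How it is judged:
By the outcome, as a careful person would: the job done as asked, in the order asked, and still so for the second after the job is handed in, with the robot touching nothing.
Of short_a, short_b, medium_a, medium_b, long_a, long_b only 4 to 6 are there at a start; the rules pass over those that are not, and their reading is None.
At some moment in a run one of short_a, short_b, medium_a, medium_b, long_a, long_b may be knocked a few centimetres aside while the robot is not near it.
Once in a run the grip may slacken for a moment while it holds something.
It also fails if it takes over 200 s, if anything falls off the work surface, if the arm or the gripper's body presses on something with over 40 N, if the wrist force passes 120 N, or if a joint passes its speed limit or range.

ROBOT

A 7-joint arm with a two-finger parallel gripper is mounted at the origin on the work surface. World frame = base frame: x ahead of the robot, y to its left, z up, the work surface at z = 0. Lengths are in m, angles in degrees, forces in N, time in s.
With the tool pointing down it reaches from about 0.425 to 0.8 m from the base axis. Payload 8.3 kg.
Tool frame: the origin (TCP) lies at the very end of the fingers, on their centre line; the grasp point (between the pads) lies 19 mm behind it; z points along the fingers, y is the line along which they close (so a half turn about z gives the same grasp; the last joint's range is limited). The gripper opens to 85 mm and grips with 20 to 120 N. Pads are 22 mm wide; open, the fingers measure 114 mm over their backs; the gripper's body (76 mm by 85 mm) begins 54 mm behind the grasp point. The pads swing forward as they close: fully open they stand 13 mm farther back than shut.
Start: joints at [70.594, 21.967, 0.94, 78.501, -0.361, 79.538, -2.664], TCP at [0.17, -0.601, 0.231] pointing down, gripper open.
Joint ranges: [-169.22, 169.22], [-14.56, 117.87], [-87.37, 89.26], [10.42, 133.3], [-82.24, 262.24], [0.94, 117.77], [-172.7, 172.7]. Speed limits (degrees/s): [136.94, 136.94, 172.46, 172.46, 180, 180, 180].

INTERFACE

Orientations are given as [roll, pitch, yaw] about the fixed x, y, z axes, in that order (R = Rz(yaw) Ry(pitch) Rx(roll)).
In Python, from workcell import get_state, camera, sign_off gives the robot as it stands. The module is installed in compiled form; this text tells all that it offers.
- The arm moves only by the shell command python3 -m crank 'ROWS' [FORCE]. ROWS is JSON, a list that holds one entry, the list of rows, each a list of 7 numbers: the shift along the tool's x, y, z in m, then the turn, a rotation vector about the tool's x, y, z in degrees, then the finger opening in m, from 0 to 0.0854. A call has 1 to 12 rows; each row shifts and turns the commanded pose from where the row before left it, along the tool's axes as they then stand; what a row does not reach is not made up. A row lasts 1/12 s, in which the tool goes at most 41.7 mm and 7.16 degrees, less where a joint would pass 70% of its speed; a pose out of reach is approached as far as the arm can. A call with a gripper value outside its range is refused whole. The fingers move at their own pace and stop on an object; FORCE is the grip in N (left out, the last holds). Time passes only in rows, so rows that do not move let the fingers close. It gives the time, the measured TCP pose, the force, the opening and the grip force at its end, in the units of the state.
- get_state(): the state, without advancing time (a new reading comes with each control period).
- camera(name): name is "scene" or "top" or "wrist"; returns a dict with "img" (480x640x3 uint8, blue, green, red), "camera_matrix" (3x3 intrinsics, pixels), "world_to_cam" (4x4, takes a point from world to camera coordinates); the wrist camera has in their place "hand_eye" (4x4, takes a point from camera to tool coordinates, whose origin is the TCP and whose axes are the flange's). Camera axes: x right, y down, z forward; pixel columns grow to the right and rows downward; lengths in m; the calibration is good to about 2 mm. The wrist camera is an equidistant fisheye: a pixel r from the principal point sees the ray r / f radians off the axis. A picture is of the moment at which its call begins: read the wrist's pose just before it. There is no depth.
- sign_off(): hands the job in; it is judged then, once.
The state is a dict: "time_s": time; "qpos": joint angles; "qd": joint speeds; "joint_efforts": joint torques, N m; "ee_pos": TCP position; "orientation": TCP orientation; "ft_force": force on the tool from outside, world axes, zero at the start; "moment": the same for the moment, N m; "finger_gap": opening from 0.0 (shut) to 1.0 (fully open); "grasp_force": force on a finger pad.
Only numpy, scipy, OpenCV 4.12 (cv2) and the standard library are available. Lean on these libraries where they do the work, as an engineer would, in place of code of your own. Each camera call takes 0.05 s, during which the arm holds its last target. There are 200 camera calls.

## Working session

There is one attempt and no reset: what is moved stays moved. The work goes in short steps, Python scripts to look and compute and a shell command to move; the robot and the scene stay as the last step left them, time stands still between calls to the robot, and variables do not carry over. Pictures are saved under pics/ and viewed, at most 14 in all, crops included, and the job is handed in when it is done.

```bash
mkdir -p pics
python3 - <<'E'
from workcell import get_state,camera
import cv2,numpy as np
print(get_state())
for n in("scene","top","wrist"):
    c=camera(n);cv2.imwrite(f"pics/{n}0.png",c["img"]);print(n,{k:np.round(v,4).tolist() for k,v in c.items() if k!="img"})
E
```

```text
{'time_s': 0.0, 'qpos': array([70.59548557, 22.01556436,  0.93986548, 78.56221226, -0.36169655,
       79.53682218, -2.66383262]), 'qd': array([ 7.64873814e-02, -6.40528158e-02, -8.79418920e-02, -4.46048139e-02,
       -9.23296921e-04,  8.33313337e-05, -2.95810998e-02]), 'joint_efforts': array([-3.94688514e-04, -6.27594423e+01,  8.44121799e-01, -3.71819937e+01,
        1.66843669e-02,  1.40954755e-02,  6.51751293e-06]), 'ee_pos': array([ 0.17006689, -0.60089543,  0.23026855]), 'orientation': array([-1.79888252e+02,  1.94525702e-03,  1.58029639e+01]), 'ft_force': array([0.31285074, 0.40954019, 0.4806583 ]), 'moment': array([0.03116478, 0.01856771, 0.01010264]), 'grasp_force': 0.0, 'finger_gap': 0.9997436158516821}
scene {'camera_matrix': [[551.0551, 0.0, 324.8106], [0.0, 551.0551, 235.9491], [0.0, 0.0, 1.0]], 'world_to_cam': [[0.6088, 0.7933, 0.0117, -0.2825], [0.6221, -0.4682, -0.6276, -0.3289], [-0.4923, 0.3893, -0.7785, 1.6251], [0.0, 0.0, 0.0, 1.0]]}
top {'camera_matrix': [[498.3153, 0.0, 318.6446], [0.0, 498.3153, 235.9337], [0.0, 0.0, 1.0]], 'world_to_cam': [[0.0161, -0.9999, -0.0032, -0.0665], [-0.9929, -0.0156, -0.1175, 0.5299], [0.1174, 0.0051, -0.9931, 1.1471], [0.0, 0.0, 0.0, 1.0]]}
wrist {'camera_matrix': [[371.6483, 0.0, 325.4991], [0.0, 371.6483, 238.442], [0.0, 0.0, 1.0]], 'hand_eye': [[-0.0009, -0.9463, -0.3233, 0.0827], [1.0, -0.0013, 0.0008, -0.0005], [-0.0012, -0.3233, 0.9463, -0.1436], [0.0, 0.0, 0.0, 1.0]]}
```

View pics/top0.png

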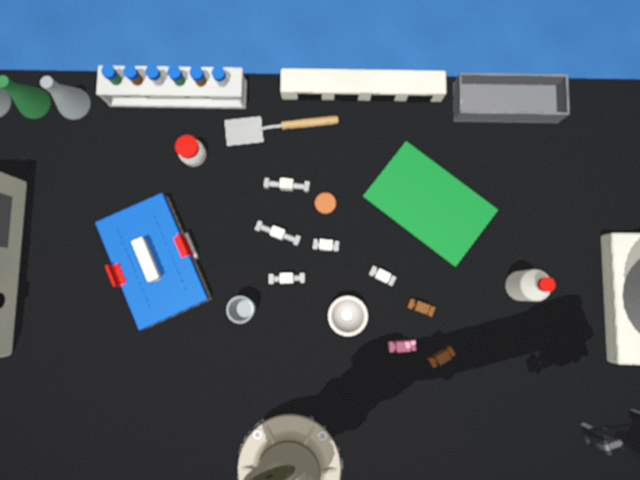

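View pics/scene0.png

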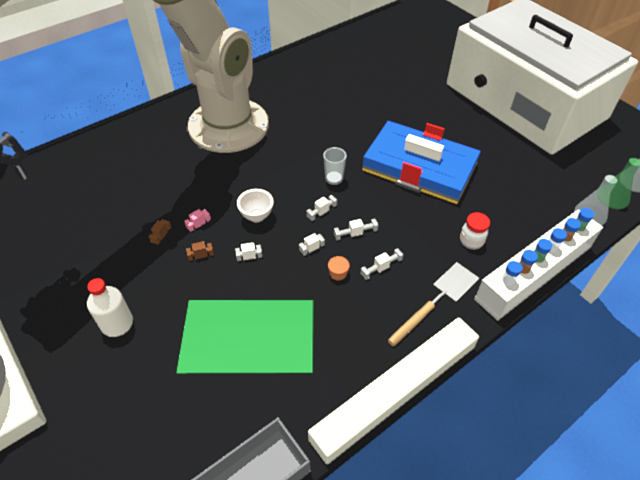

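```bash
cat > h.py <<'E'
import numpy as np,cv2
from workcell import get_state,camera
from scipy.spatial.transform import Rotation as Rn
def cast(c,uv,z):
    R=c["world_to_cam"][:3,:3];t=c["world_to_cam"][:3,3];C=-R.T@t
    uv=np.atleast_2d(np.asarray(uv,float))
    d=np.c_[uv,np.ones(len(uv))]@np.linalg.inv(c["camera_matrix"]).T@R
    return C+d*((z-C[2])/d[:,2])[:,None]
def proj(c,P):
    P=np.atleast_2d(P)@c["world_to_cam"][:3,:3].T+c["world_to_cam"][:3,3];q=P@c["camera_matrix"].T;return q[:,:2]/q[:,2:]
def wcast(c,s,uv,z):
    "wrist pixels to world plane z"
    uv=np.atleast_2d(np.asarray(uv,float));K=c["camera_matrix"]
    q=(uv-K[:2,2])/K[0,0];r=np.linalg.norm(q,axis=1)+1e-9
    d=np.c_[q*(np.sin(r)/r)[:,None],np.cos(r)]
    H=c["hand_eye"];Rt=Rn.from_euler('xyz',s["orientation"],degrees=True).as_matrix()
    d=d@(Rt@H[:3,:3]).T;C=s["ee_pos"]+Rt@H[:3,3]
    return C+d*((z-C[2])/d[:,2])[:,None]
def blobs(m,amin=60):
    n,l,st,ce=cv2.connectedComponentsWithStats(m.astype(np.uint8))
    return [(np.argwhere(l==i)[:,::-1],ce[i],st[i,4]) for i in range(1,n) if st[i,4]>=amin]
def go(x,y,z,yaw):
    "tool-frame shift from present pose, then turn about tool z"
    s=get_state();R=Rn.from_euler('xyz',s["orientation"],degrees=True)
    d=np.array([x,y,z])-s["ee_pos"];dy=(yaw-s["orientation"][2]+90)%180-90
    T=Rn.from_euler('xyz',[180,0,s["orientation"][2]+dy],degrees=True)
    print("shift mm",np.round(R.inv().apply(d)*1e3,1),"turn",np.round((R.inv()*T).as_rotvec(degrees=True),2))
E
python3 - <<'E'
from h import *
c=camera("top");s=camera("scene")
for n,k in(("top",c),("scene",s)):
    h=cv2.cvtColor(k["img"],cv2.COLOR_BGR2HSV);H,S,V=h[...,0],h[...,1],h[...,2]
    print(n,"cam",-k["world_to_cam"][:3,:3].T@k["world_to_cam"][:3,3])
    w=(S<70)&(V>100)
    for p,ce,a in blobs(w,80):
        if a>2500: continue
        P=cast(k,p,.017);m=P[:,:2].mean(0)
        if not(.25<m[0]<.85 and -.4<m[1]<.5): continue
        r=cv2.minAreaRect((P[:,:2]*1e3).astype(np.float32))
        print("white",ce.round(),a,np.round(r[0],1),np.round(r[1],1),round(r[2],1))
    for p,ce,a in blobs((H>100)&(H<125)&(S>120)&(V>60),1500):
        if ce[1]<100 and n=="top" or a>40000: continue
        hull=cv2.convexHull(p.astype(np.int32));r=cv2.minAreaRect((cast(k,p,.05)[:,:2]*1e3).astype(np.float32))
        print("blue",ce,a,r,cast(k,cv2.approxPolyDP(hull,6,True)[:,0],.05).round(3)[:,:2].tolist())
    for p,ce,a in blobs((H>45)&(H<75)&(S>120),3000):
        r=cv2.minAreaRect((cast(k,p,.003)[:,:2]*1e3).astype(np.float32));print("mat",a,r)
    for p,ce,a in blobs(((H<5)|(H>174))&(S>150)&(V>100),40):
        print("red",ce,a,cast(k,ce,.068).round(3))
E
```

```text
top cam [ 0.39253074 -0.0640514   1.20123087]
white [246. 130.] 1141 [793.  107.7] [ 70.5 140.1] 7.2
white [195. 157.] 296 [725.2 249.2] [51.4 65.1] 39.2
white [286. 184.] 476 [658.9  23.2] [113.2  33.8] 84.4
white [277. 233.] 464 [539.9  41.2] [114.   30.4] 70.0
white [191. 246.] 103 [505.2 247.1] [66.3 11.4] 24.6
white [145. 259.] 664 [470.  353.9] [113.9  34.1] 25.5
white [325. 244.] 323 [512.5 -74.5] [64.5 30.2] 82.7
white [382. 275.] 328 [ 441.5 -210.1] [64.4 29.8] 64.2
white [286. 278.] 389 [431.   16.7] [28.4 87.8] 0.9
white [240. 309.] 666 [356.6 124.4] [65.4 66. ] 1.8
white [347. 316.] 1389 [ 345.8 -128.7] [95.2 96.3] 0.9
blue [151.02865041 261.06974114] 7958 ((466.7841796875, 329.9608154296875), (279.91961669921875, 177.35354614257812), 25.48357391357422) [[0.381, 0.193], [0.306, 0.35], [0.553, 0.467], [0.627, 0.312]]
mat 8513 ((620.4751586914062, -328.01715087890625), (284.700439453125, 180.9692840576172), 52.969017028808594)
red [185.9476082 145.3667426] 439 [[0.735 0.256 0.068]]
red [182.76119403 245.06467662] 201 [[0.501 0.252 0.068]]
red [114.32225914 274.76079734] 301
[... 1159 characters left out ...]
73681640625, 314.30230712890625), (278.10113525390625, 202.79327392578125), 25.51260757446289) [[0.552, 0.462], [0.641, 0.285], [0.407, 0.17], [0.307, 0.343]]
blue [531.05244021 399.03341527] 39054 ((1133.1146240234375, 68.50497436523438), (336.3502197265625, 912.7770385742188), 0.1705736517906189) [[0.997, 0.524], [1.301, 0.05], [0.967, -0.388], [0.964, 0.456]]
mat 9653 ((623.8534545898438, -332.3125), (281.250244140625, 176.09141540527344), 52.91912078857422)
red [433.61728395 130.90123457] 243 [[0.434 0.399 0.068]]
red [410.38888889 173.88580247] 324 [[0.518 0.233 0.068]]
red [477.73737374 221.79292929] 396 [[0.732 0.251 0.068]]
red [ 95.97560976 285.91056911] 246 [[ 0.362 -0.542  0.068]]
```

```bash
python3 -m crank '[[[0.0264,-0.0157,0,0,0,0,0],[0.0264,-0.0157,0,0,0,0,0],[0.0264,-0.0157,0,0,0,0,0],[0.0264,-0.0157,0,0,0,0,0],[0.0264,-0.0157,0,0,0,0,0],[0.0264,-0.0157,0,0,0,0,0],[0.0264,-0.0157,0,0,0,0,0],[0.0264,-0.0157,0,0,0,0,0],[0.0264,-0.0157,0,0,0,0,0]]]' 60
python3 -m crank '[[[0.0264,-0.0157,0,0,0,0,0],[0.0264,-0.0157,0,0,0,0,0],[0.0264,-0.0157,0,0,0,0,0],[0.0264,-0.0157,0,0,0,0,0],[0.0264,-0.0157,0,0,0,0,0],[0.0264,-0.0157,0,0,0,0,0],[0.0264,-0.0157,0,0,0,0,0],[0.0264,-0.0157,0,0,0,0,0],[0.0264,-0.0157,0,0,0,0,0]]]'
python3 -c "
from h import *
go(.4467,.3726,.2,25.4)"
```

```text
time_s: 1.0
ee_pos: [0.3612, -0.3994, 0.2314]
orientation: [180.0, -0.0, 15.8]
ft_force: [0.8, -0.2, -0.3]
finger_gap: 0.003
grasp_force: 0.0
time_s: 1.75
ee_pos: [0.5513, -0.1989, 0.2313]
orientation: [180.0, -0.0, 15.8]
ft_force: [-0.0, 0.5, -0.1]
finger_gap: 0.001
grasp_force: 0.0
shift mm [  54.9 -578.4   31.3] turn [ 0.   -0.   -9.61]
```

```bash
python3 -m crank '[[[0.0027,-0.0289,0.0015,0,0,0,0],[0.0027,-0.0289,0.0015,0,0,0,0],[0.0027,-0.0289,0.0015,0,0,0,0],[0.0027,-0.0289,0.0015,0,0,0,0],[0.0027,-0.0289,0.0015,0,0,0,0],[0.0027,-0.0289,0.0015,0,0,0,0],[0.0027,-0.0289,0.0015,0,0,0,0],[0.0027,-0.0289,0.0015,0,0,0,0],[0.0027,-0.0289,0.0015,0,0,0,0],[0.0027,-0.0289,0.0015,0,0,0,0]]]'
python3 -m crank '[[[0.0027,-0.0289,0.0015,0,0,0,0],[0.0027,-0.0289,0.0015,0,0,0,0],[0.0027,-0.0289,0.0015,0,0,0,0],[0.0027,-0.0289,0.0015,0,0,0,0],[0.0027,-0.0289,0.0015,0,0,0,0],[0.0027,-0.0289,0.0015,0,0,0,0],[0.0027,-0.0289,0.0015,0,0,0,0],[0.0027,-0.0289,0.0015,0,0,0,0],[0.0027,-0.0289,0.0015,0,0,0,0],[0.0027,-0.0289,0.0015,0,0,0,0],[0,0,0,0,0,-4.8,0],[0,0,0,0,0,-4.8,0]]]'
python3 -c "
from h import *
go(.4467,.3726,.066,25.4)
s=get_state();c=camera('wrist');cv2.imwrite('pics/w1.png',c['img']);print(s['qpos'].round())"
```

```text
time_s: 2.58
ee_pos: [0.4973, 0.0867, 0.2164]
orientation: [180.0, -0.0, 15.8]
ft_force: [0.2, 0.1, -0.7]
finger_gap: 0.002
grasp_force: 0.0
time_s: 3.58
ee_pos: [0.4434, 0.3733, 0.2011]
orientation: [-179.9, 0.0, 25.9]
ft_force: [0.4, -0.5, 0.9]
finger_gap: -0.003
grasp_force: 0.0
shift mm [  2.8   2.2 135.1] turn [-0.07  0.03  0.45]
[ -13.   22.  -40.   87.   14.   76. -118.]
```

View pics/w1.png

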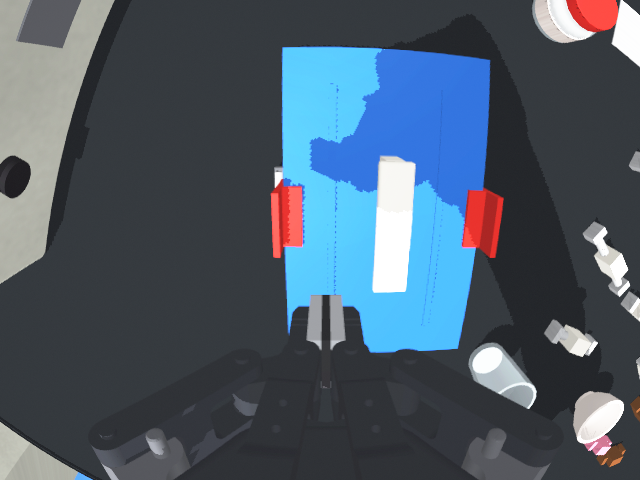

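```bash
python3 -c "
from h import *
s=get_state();c=camera('wrist')
print(wcast(c,s,[[396,165],[391,288]],.09).round(4), wcast(c,s,[[277,220],[492,222]],.075).round(4), wcast(c,s,[[283,48],[490,60],[458,348]],.05).round(4))"
```

```text
[[0.5101 0.3501 0.09  ]
 [0.4261 0.3073 0.09  ]] [[0.4327 0.4077 0.075 ]
 [0.5074 0.2532 0.075 ]] [[0.5534 0.4624 0.05  ]
 [0.6268 0.311  0.05  ]
 [0.3814 0.1922 0.05  ]]
```

```bash
python3 -m crank '[[[0.0028,0.003,0.027,0,0,0,0],[0,0,0.027,0,0,0,0],[0,0,0.027,0,0,0,0],[0,0,0.027,0,0,0,0],[0,0,0.027,0,0,0,0],[0,0,0,0,0,0,0],[0,-0.011,0,0,0,0,0],[0,-0.011,0,0,0,0,0],[0,-0.011,0,0,0,0,0],[0,-0.011,0,0,0,0,0],[0,-0.011,0,0,0,0,0],[0,-0.011,0,0,0,0,0]]]'
python3 -m crank '[[[0,0,0,0,0,0,0],[0,0,-0.03,0,0,0,0],[0,0,-0.03,0,0,0,0],[0,0,-0.01,0,0,0,0],[0,0.03,0,0,0,0,0],[0,0.03,0,0,0,0,0],[0,0.03,0,0,0,0,0],[0,0.03,0,0,0,0,0],[0,0.03,0,0,0,0,0],[0,0.004,0,0,0,0,0],[0,0,0,0,0,0,0]]]'
python3 -m crank '[[[0,0,0.03,0,0,0,0],[0,0,0.03,0,0,0,0],[0,0,0.01,0,0,0,0],[0,0,0,0,0,0,0],[0,0.011,0,0,0,0,0],[0,0.011,0,0,0,0,0],[0,0.011,0,0,0,0,0],[0,0.011,0,0,0,0,0],[0,0.011,0,0,0,0,0],[0,0.011,0,0,0,0,0],[0,0,0,0,0,0,0]]]'
python3 -m crank '[[[0,0,-0.03,0,0,0,0],[0,0,-0.03,0,0,0,0],[0,0,-0.04,0,0,0,0.0854],[0,0,-0.02,0,0,0,0.0854],[0,-0.03,0,0,0,0,0.0854],[0,-0.03,0,0,0,0,0.0854],[0,-0.03,0,0,0,0,0.0854],[0,-0.015,0,0,0,0,0.0854],[0,0,0,0,0,0,0.0854]]]'
python3 -c "
from h import *
go(.467,.329,.06,25.8)
c=camera('wrist');cv2.imwrite('pics/w2.png',c['img'])"
```

```text
time_s: 4.68
ee_pos: [0.4199, 0.4309, 0.0674]
orientation: [-180.0, -0.1, 25.4]
ft_force: [-0.0, -0.1, -0.3]
finger_gap: -0.003
grasp_force: 0.0
time_s: 5.6
ee_pos: [0.4884, 0.2866, 0.1361]
orientation: [179.9, 0.0, 25.1]
ft_force: [-0.9, 0.4, -1.0]
finger_gap: 0.002
grasp_force: 0.0
time_s: 6.52
ee_pos: [0.5169, 0.2266, 0.0665]
orientation: [179.9, -0.0, 25.1]
ft_force: [0.2, -0.6, 0.2]
finger_gap: 0.003
grasp_force: 0.0
time_s: 7.27
ee_pos: [0.4665, 0.3298, 0.1868]
orientation: [-179.8, -0.0, 25.8]
ft_force: [-0.6, 0.1, -0.0]
finger_gap: 0.972
grasp_force: 0.0
shift mm [  0.    1.3 126.8] turn [-0.15 -0.02  0.02]
```

View pics/w2.png

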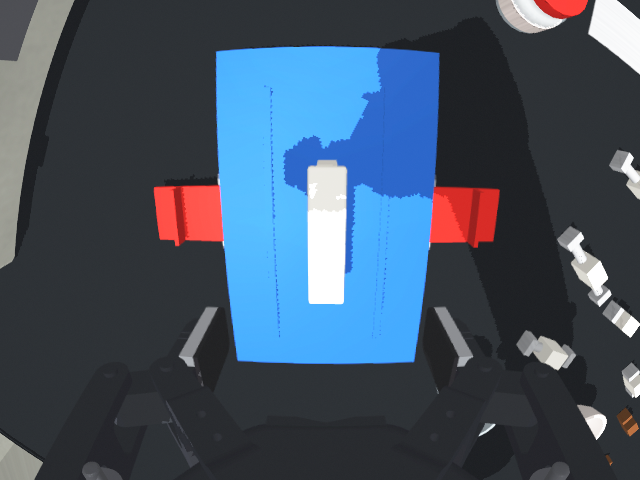

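```bash
python3 -m crank '[[[0,0.0013,0.03,0,0,0,0.0854],[0,0,0.03,0,0,0,0.0854],[0,0,0.03,0,0,0,0.0854],[0,0,0.03,0,0,0,0.0854],[0,0,0.013,0,0,0,0.0854],[0,0,0,0,0,0,0],[0,0,0,0,0,0,0],[0,0,0,0,0,0,0],[0,0,0,0,0,0,0],[0,0,0,0,0,0,0],[0,0,0,0,0,0,0],[0,0,0,0,0,0,0]]]' 100
python3 -m crank '[[[0,0,-0.005,0,0,0,0],[0,0,-0.005,0,0,0,0],[0,0,-0.01,0,0,0,0],[0,0,-0.01,0,0,0,0],[0,0,-0.01,0,0,0,0],[0,0,-0.01,0,0,0,0],[0,0,0,0,0,0,0]]]'
python3 -c "
from h import *
print(get_state()['qpos'].round());go(.6223,-.330,.175,53)
c=camera('wrist');cv2.imwrite('pics/w3.png',c['img'])"
```

```text
time_s: 8.32
ee_pos: [0.4714, 0.3255, 0.0557]
orientation: [-179.9, -0.2, 25.4]
ft_force: [-1.4, 0.4, 7.3]
finger_gap: 0.284
grasp_force: 97.4
time_s: 8.9
ee_pos: [0.4716, 0.3249, 0.1063]
orientation: [-180.0, -0.2, 25.4]
ft_force: [0.5, 0.8, -4.7]
finger_gap: 0.283
grasp_force: 98.2
[  -8.   25.  -38.   95.   17.   65. -115.]
shift mm [-144.5  656.2  -69.6] turn [  0.03  -0.24 -27.6 ]
```

View pics/w3.png

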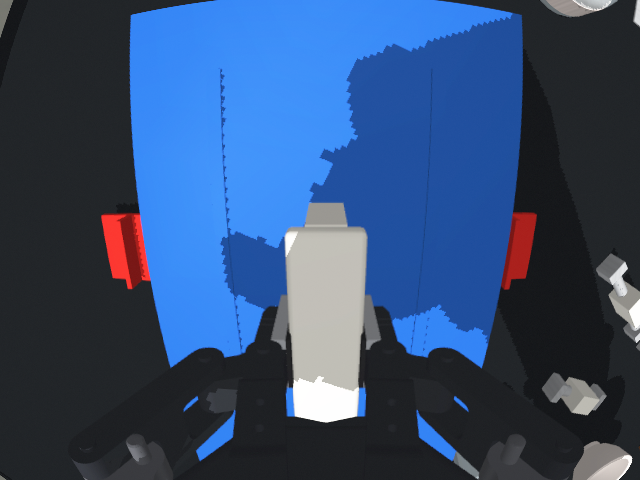

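```bash
python3 -m crank '[[[0,0,0.015,0,0,0,0],[0,0,0.015,0,0,0,0],[0,0,0.012,0,0,0,0],[0,0,0.005,0,0,0,0],[0,0,0.003,0,0,0,0],[0,0,0,0,0,0,0],[0,0,0,0,0,0,0.045],[0,0,0,0,0,0,0.045],[0,0,0,0,0,0,0.045]]]'
python3 -m crank '[[[0,0,0.002,0,0,0,0.04],[0,0,0.002,0,0,0,0.04],[0,0,0,0,0,0,0.03],[0,0,0,0,0,0,0.03],[0,0,0,0,0,0,0.03]]]'
python3 -m crank '[[[0,0,0.001,0,0,0,0.03],[0,0,0.001,0,0,0,0.03],[0,0,0,0,0,0,0.03]]]'
python3 -m crank '[[[0,0,0,0,0,0,0],[0,0,0,0,0,0,0],[0,0,0,0,0,0,0],[0,0,0,0,0,0,0],[0,0,0,0,0,0,0]]]'
```

```text
time_s: 9.7
ee_pos: [0.4707, 0.3242, 0.0536]
orientation: [-180.0, -0.0, 25.4]
ft_force: [-0.3, -0.5, 0.1]
finger_gap: 0.527
grasp_force: 0.0
time_s: 10.12
ee_pos: [0.4709, 0.3243, 0.0497]
orientation: [-180.0, -0.1, 25.4]
ft_force: [0.2, -0.1, 4.2]
finger_gap: 0.351
grasp_force: 2.2
time_s: 10.37
ee_pos: [0.471, 0.3244, 0.0496]
orientation: [180.0, -0.1, 25.4]
ft_force: [-6.1, -5.6, 23.4]
finger_gap: 0.352
grasp_force: 11.6
time_s: 10.78
ee_pos: [0.4714, 0.3246, 0.0501]
orientation: [180.0, -0.2, 25.4]
ft_force: [-5.8, -4.9, 25.0]
finger_gap: 0.282
grasp_force: 101.1
```

```bash
python3 -m crank '[[[0,0,0,0,0,0,0.0854],[0,0,0,0,0,0,0.0854],[0,0,0,0,0,0,0.0854],[0,0,-0.03,0,0,0,0.0854],[0,0,-0.03,0,0,0,0.0854],[0,0,-0.03,0,0,0,0.0854],[0,0,0,0,0,0,0.0854],[0,0,0,0,0,0,0.0854],[0,0,0,0,0,0,0.0854],[0,0,0,0,0,0,0.0854],[0,0,0,0,0,0,0.0854]]]'
python3 - <<'E'
from h import *
s=get_state();c=camera('wrist');cv2.imwrite('pics/w4.png',c['img']);print(s['ee_pos'],s['orientation'],np.abs(s['qd']).max())
h=cv2.cvtColor(c['img'],cv2.COLOR_BGR2HSV)
for p,ce,a in blobs((h[...,1]<60)&(h[...,2]>120),1500):
    P=wcast(c,s,p,.09)[:,:2]*1e3;print(ce,a,cv2.minAreaRect(P.astype(np.float32)))
b=(h[...,0]>100)&(h[...,0]<125)&(h[...,1]>120)
for p,ce,a in blobs(b,5000):
    hull=cv2.approxPolyDP(cv2.convexHull(p.astype(np.int32)),8,True)[:,0];print(hull.tolist(),wcast(c,s,hull,.05)[:,:2].round(4).tolist())
E
```

```text
time_s: 11.7
ee_pos: [0.4698, 0.3233, 0.1358]
orientation: [180.0, 0.1, 25.4]
ft_force: [-1.0, -0.4, -0.6]
finger_gap: 0.999
grasp_force: 0.0
[0.46977877 0.32325052 0.13578615] [1.79986832e+02 1.49912481e-01 2.54043132e+01] 0.3059834005045456
[10.0410628  34.47524155] 1656 ((511.6177062988281, 580.8871459960938), (73.91502380371094, 36.55765151977539), 7.391077995300293)
[324.64941868 257.78753034] 7827 ((470.8404541015625, 324.7073059082031), (104.78579711914062, 26.020751953125), 25.242725372314453)
[[459, 41], [455, 184], [425, 396], [226, 397], [194, 181], [189, 43], [290, 33]] [[0.6273, 0.3058], [0.5433, 0.2652], [0.3817, 0.1884], [0.3084, 0.3408], [0.4725, 0.4195], [0.5539, 0.4581], [0.5825, 0.4007]]
```

View pics/w4.png

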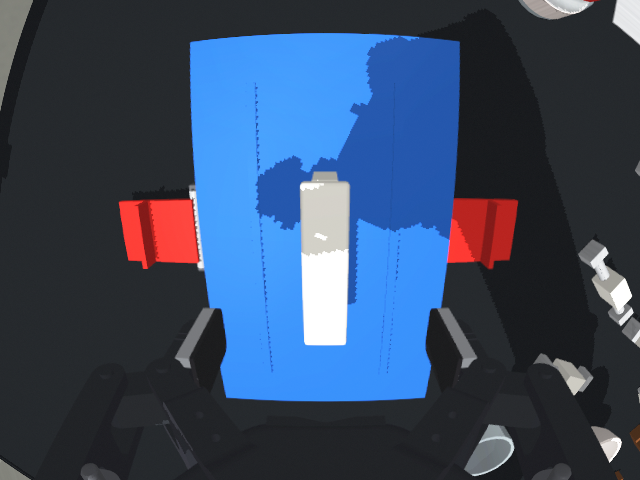

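```bash
python3 -m crank '[[[0.0015,-0.0008,0.03,0,0,0,0.06],[0,0,0.03,0,0,0,0.06],[0,0,0.015,0,0,0,0.05],[0,0,0.0065,0,0,0,0.045],[0,0,0.0025,0,0,0,0.04],[0,0,0,0,0,0,0],[0,0,0,0,0,0,0],[0,0,0,0,0,0,0],[0,0,0,0,0,0,0],[0,0,0,0,0,0,0],[0,0,0,0,0,0,0]]]' 120
python3 -m crank '[[[0,0,-0.01,0,0,0,0],[0,0,-0.02,0,0,0,0],[0,0,-0.02,0,0,0,0],[0,0,-0.02,0,0,0,0],[0,0,-0.015,0,0,0,0],[0,0,0,0,0,0,0]]]'
python3 -c "
from h import *
go(.6223,-.330,.139,53)"
```

```text
time_s: 12.67
ee_pos: [0.4717, 0.3253, 0.0538]
orientation: [180.0, -0.0, 25.4]
ft_force: [-0.4, -1.1, -0.9]
finger_gap: 0.28
grasp_force: 117.8
time_s: 13.17
ee_pos: [0.4729, 0.3268, 0.1426]
orientation: [-180.0, -0.4, 25.4]
ft_force: [1.2, 0.5, -2.8]
finger_gap: 0.291
grasp_force: 94.1
shift mm [-147.   657.4    2.2] turn [  0.04  -0.36 -27.58]
```

```bash
python3 -m crank '[[[-0.003,0.012,0,0,0,0,0],[-0.006,0.024,0,0,0,0,0],[-0.006,0.027,0,0,0,0,0],[-0.006,0.027,0,0,0,0,0],[-0.006,0.027,0,0,0,0,0],[-0.006,0.027,0,0,0,0,0],[-0.006,0.027,0,0,0,0,0],[-0.006,0.027,0,0,0,0,0],[-0.006,0.027,0,0,0,0,0],[-0.006,0.027,0,0,0,0,0],[-0.006,0.027,0,0,0,0,0],[-0.006,0.027,0,0,0,0,0]]]'
python3 -m crank '[[[-0.006,0.027,0,0,0,0,0],[-0.006,0.027,0,0,0,0,0],[-0.006,0.027,0,0,0,0,0],[-0.006,0.027,0,0,0,0,0],[-0.006,0.027,0,0,0,0,0],[-0.006,0.027,0,0,0,0,0],[-0.006,0.027,0,0,0,0,0],[-0.006,0.027,0,0,0,0,0],[-0.006,0.027,0,0,0,0,0],[-0.006,0.027,0,0,0,0,0],[-0.006,0.024,0,0,0,0,0],[-0.006,0.016,0,0,0,0,0]]]'
python3 -m crank '[[[-0.003,0.010,0,0,0,-2.6,0],[0,0,0,0,0,-5,0],[0,0,0,0,0,-5,0],[0,0,0,0,0,-5,0],[0,0,0,0,0,-5,0],[0,0,0,0,0,-5,0],[0,0,0,0,0,0,0],[0,0,0,0,0,0,0],[0,0,0,0,0,0,0]]]'
python3 -c "
from h import *
go(.6223,-.330,.139,53)
s=get_state();c=camera('wrist');cv2.imwrite('pics/w5.png',c['img'])
t=camera('top');cv2.imwrite('pics/t5.png',t['img'])"
```

```text
time_s: 14.17
ee_pos: [0.5395, 0.0169, 0.1371]
orientation: [-180.0, 0.1, 25.4]
ft_force: [0.9, -0.1, -4.3]
finger_gap: 0.28
grasp_force: 117.6
time_s: 15.17
ee_pos: [0.6068, -0.2954, 0.1362]
orientation: [-179.9, 0.2, 25.2]
ft_force: [-0.2, -0.9, -3.3]
finger_gap: 0.287
grasp_force: 117.7
time_s: 15.92
ee_pos: [0.6092, -0.3022, 0.1374]
orientation: [-179.9, 0.0, 52.8]
ft_force: [0.1, 0.5, -4.2]
finger_gap: 0.28
grasp_force: 117.8
shift mm [-14.2  27.2  -1.6] turn [-0.08  0.02 -0.18]
```

View pics/t5.png

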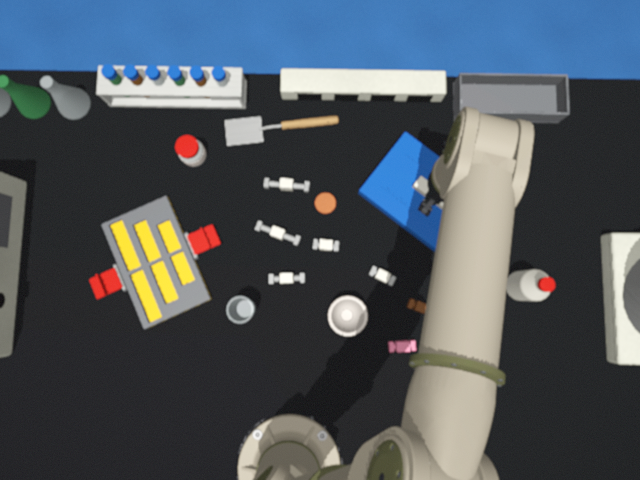

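```bash
python3 -m crank '[[[-0.007,0.013,0,0,0,0,0],[-0.007,0.014,0.0,0,0,0,0],[0,0,0.02,0,0,0,0],[0,0,0.02,0,0,0,0],[0,0,0.015,0,0,0,0],[0,0,0,0,0,0,0],[0,0,0,0,0,0,0]]]'
python3 - <<'E'
from h import *
go(.622,-.330,.0388,53)
c=dict(camera("top"));im=cv2.imread('pics/t5.png');h=cv2.cvtColor(im,cv2.COLOR_BGR2HSV)
for p,ce,a in blobs((h[...,0]>20)&(h[...,0]<35)&(h[...,1]>150)&(h[...,2]>120),60):
    r=cv2.minAreaRect((cast(c,p,.008)[:,:2]*1e3).astype(np.float32));print(a,np.round(r[0],1),np.round(r[1],1),round(r[2],1))
g=(h[...,1]<60)&(h[...,2]>80)&(h[...,2]<180)
for p,ce,a in blobs(g,1000):
    if ce[0]<230 and ce[1]>180:
        q=cast(c,p,.018)[:,:2]*1e3;q=q[q[:,1]<480]
        print('case',ce,a,cv2.minAreaRect(q.astype(np.float32)))
E
```

```text
time_s: 16.6
ee_pos: [0.6224, -0.3291, 0.0824]
orientation: [-179.9, 0.0, 53.0]
ft_force: [0.6, -0.5, -2.4]
finger_gap: 0.284
grasp_force: 118.2
shift mm [-0.9  0.3 43.6] turn [-0.12  0.02 -0.03]
613 [504.4 409.5] [120.4  29.7] 25.4
489 [516.1 357.1] [95.9 29.7] 25.3
369 [527.5 304.8] [71.9 30. ] 25.6
378 [451.2 268.2] [72.3 29.9] 25.4
507 [417.9 310.3] [96.3 29.9] 25.3
638 [384.3 352.4] [120.6  29.8] 25.5
case [ 10.65392422 259.14817321] 2956 ((0.0, 0.0), (0.0, 0.0), 0.0)
case [156.66366303 261.15507125] 4772 ((465.75146484375, 331.22991943359375), (278.0694580078125, 194.93150329589844), 25.54979133605957)
```

```bash
python3 -m crank '[[[-0.001,0,0.015,0,0,0,0],[0,0,0.015,0,0,0,0],[0,0,0.008,0,0,0,0],[0,0,0.004,0,0,0,0],[0,0,0,0,0,0,0],[0,0,0,0,0,0,0]]]'
python3 -m crank '[[[0,0,0.0015,0,0,0,0],[0,0,0.001,0,0,0,0],[0,0,0,0,0,0,0],[0,0,0,0,0,0,0.02],[0,0,0,0,0,0,0.05],[0,0,0,0,0,0,0.0854],[0,0,0,0,0,0,0.0854],[0,0,0,0,0,0,0.0854],[0,0,0,0,0,0,0.0854]]]'
python3 -m crank '[[[0,0,-0.02,0,0,0,0.0854],[0,0,-0.03,0,0,0,0.0854],[0,0,-0.04,0,0,0,0.0854],[0,0,-0.04,0,0,0,0.0854],[0,0,-0.02,0,0,0,0.0854],[0,0,0,0,0,0,0.0854],[0,0,0,0,0,0,0.0854],[0,0,0,0,0,0,0.0854]]]'
python3 - <<'E'
from h import *
s=get_state();c=camera('wrist');cv2.imwrite('pics/w6.png',c['img']);print(s['ee_pos'],s['orientation'])
go(.439,-.211,.15,64)
E
```

```text
time_s: 17.15
ee_pos: [0.623, -0.3303, 0.0423]
orientation: [179.9, -0.0, 53.0]
ft_force: [0.6, 0.4, -3.1]
finger_gap: 0.282
grasp_force: 118.2
time_s: 17.9
ee_pos: [0.6227, -0.3303, 0.0392]
orientation: [180.0, -0.0, 53.0]
ft_force: [-0.3, 0.2, -0.4]
finger_gap: 0.97
grasp_force: 0.0
time_s: 18.57
ee_pos: [0.6221, -0.3301, 0.1881]
orientation: [-179.9, 0.0, 53.0]
ft_force: [-1.0, 0.0, -1.1]
finger_gap: 1.0
grasp_force: 0.0
[ 0.62211163 -0.33012616  0.18810217] [-1.79949912e+02  1.93598927e-02  5.30080084e+01]
shift mm [ -14.9 -217.5   37.8] turn [ -0.13   0.02 -10.99]
```

View pics/w6.png

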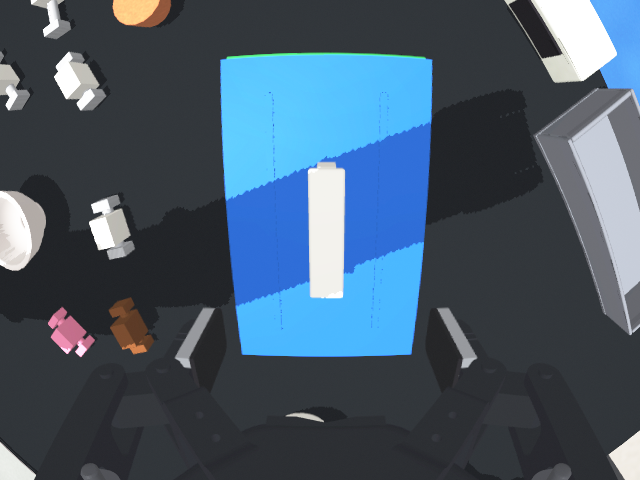

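```bash
cat >> h.py <<'E'
def spindle(x,y,name=None,z=.02):
    s=get_state();c=camera('wrist')
    if name: cv2.imwrite(name,c['img'])
    h=cv2.cvtColor(c['img'],cv2.COLOR_BGR2HSV);best=None
    for p,ce,a in blobs((h[...,1]<60)&(h[...,2]>75),150):
        P=wcast(c,s,p,z)[:,:2];d=np.hypot(*(P.mean(0)-[x,y]))
        if a<20000 and (best is None or d<best[0]): best=(d,P,ce,a)
    d,P,ce,a=best;r=cv2.minAreaRect((P*1e3).astype(np.float32));(w,hh),an=r[1],r[2]
    if w<hh: an+=90
    print("tcp",s['ee_pos'].round(4),s['orientation'].round(1),"px",ce.round(),"centre",np.round(r[0],1),"size",np.round(r[1],1),"yaw",round(an,1))
    return r[0][0]/1e3,r[0][1]/1e3,an
E
python3 -m crank '[[[-0.0015,-0.0218,0.004,0,0,0,0.05],[-0.0015,-0.0218,0.004,0,0,0,0.05],[-0.0015,-0.0218,0.004,0,0,0,0.05],[-0.0015,-0.0218,0.004,0,0,0,0.05],[-0.0015,-0.0218,0.004,0,0,0,0.05],[-0.0015,-0.0218,0.004,0,0,0,0.05],[-0.0015,-0.0218,0.004,0,0,0,0.05],[-0.0015,-0.0218,0.004,0,0,0,0.05],[-0.0015,-0.0218,0.004,0,0,0,0.05],[-0.0015,-0.0218,0.002,0,0,-5.5,0.05],[0,0,0,0,0,-5.5,0.05],[0,0,0,0,0,0,0.05]]]'
python3 -c "
from h import *
x,y,a=spindle(.441,-.211,'pics/w7.png');go(x,y,.016,a)"
```

```text
time_s: 19.62
ee_pos: [0.4376, -0.2103, 0.1496]
orientation: [-179.9, 0.0, 64.3]
ft_force: [0.3, -0.2, -1.2]
finger_gap: 0.589
grasp_force: 0.0
tcp [ 0.4376 -0.2103  0.1496] [-179.9    0.    64.3] px [332. 222.] centre [ 441.6 -210.2] size [64.5 24. ] yaw 65.2
shift mm [  2.1   2.7 134. ] turn [-0.09  0.01 -1.28]
```

View pics/w7.png

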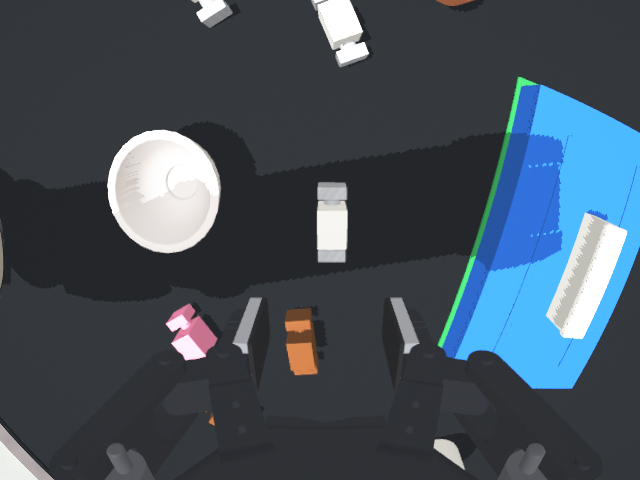

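```bash
python3 -m crank '[[[0.002,0.0027,0.03,0,0,-1.2,0.05],[0,0,0.03,0,0,0,0.05],[0,0,0.03,0,0,0,0.05],[0,0,0.03,0,0,0,0.05],[0,0,0.014,0,0,0,0.05],[0,0,0,0,0,0,0.05],[0,0,0,0,0,0,0],[0,0,0,0,0,0,0],[0,0,0,0,0,0,0],[0,0,0,0,0,0,0],[0,0,0,0,0,0,0]]]' 100
python3 -m crank '[[[0,0,-0.02,0,0,0,0],[0,0,-0.03,0,0,0,0],[0,0,-0.03,0,0,0,0],[0,0,-0.03,0,0,0,0],[0,0,0,0,0,0,0]]]'
python3 -c "
from h import *
go(.5257,.3032,.125,25.4)"
```

```text
time_s: 20.58
ee_pos: [0.4439, -0.2109, 0.0183]
orientation: [179.8, 0.0, 65.2]
ft_force: [-1.5, 0.8, 6.4]
finger_gap: 0.228
grasp_force: 98.8
time_s: 21.0
ee_pos: [0.446, -0.2116, 0.1331]
orientation: [179.4, 0.1, 65.2]
ft_force: [0.7, -0.8, -1.1]
finger_gap: 0.228
grasp_force: 98.3
shift mm [ 500.8 -143.6    6.1] turn [ 0.56 -0.14 39.8 ]
```

```bash
python3 -m crank '[[[0.013,-0.0036,0,0,0,0,0],[0.026,-0.0074,0,0,0,0,0],[0.026,-0.0074,0,0,0,0,0],[0.026,-0.0074,0,0,0,0,0],[0.026,-0.0074,0,0,0,0,0],[0.026,-0.0074,0,0,0,0,0],[0.026,-0.0074,0,0,0,0,0],[0.026,-0.0074,0,0,0,0,0],[0.026,-0.0074,0,0,0,0,0],[0.026,-0.0074,0,0,0,0,0],[0.026,-0.0074,0,0,0,0,0],[0.026,-0.0074,0,0,0,0,0]]]'
python3 -m crank '[[[0.026,-0.0074,0,0,0,0,0],[0.026,-0.0074,0,0,0,0,0],[0.026,-0.0074,0,0,0,0,0],[0.026,-0.0074,0,0,0,0,0],[0.026,-0.0074,0,0,0,0,0],[0.026,-0.0074,0,0,0,0,0],[0.026,-0.0074,0,0,0,0,0],[0.018,-0.005,0,0,0,3,0],[0,0,0,0,0,6.8,0],[0,0,0,0,0,6.8,0],[0,0,0,0,0,6.8,0],[0,0,0,0,0,6.8,0]]]'
python3 -m crank '[[[0,0,0,0,0,6.8,0],[0,0,0,0,0,2.8,0],[0,0,0,0,0,0,0],[0,0,0,0,0,0,0],[0,0,0,0,0,0,0]]]'
python3 - <<'E'
from h import *
s=get_state();c=camera('wrist');cv2.imwrite('pics/w8.png',c['img']);print(s['ee_pos'],s['orientation'])
h=cv2.cvtColor(c['img'],cv2.COLOR_BGR2HSV)
for p,ce,a in blobs((h[...,0]>20)&(h[...,0]<35)&(h[...,1]>150)&(h[...,2]>80),300):
    r=cv2.minAreaRect((wcast(c,s,p,.008)[:,:2]*1e3).astype(np.float32));print(ce.round(),a,np.round(r[0],1),np.round(r[1],1),round(r[2],1))
go(.5257,.3032,.0265,25.4)
E
```

```text
time_s: 22.0
ee_pos: [0.4909, 0.0978, 0.1269]
orientation: [180.0, 0.0, 65.2]
ft_force: [0.1, -1.0, -1.5]
finger_gap: 0.229
grasp_force: 98.3
time_s: 23.0
ee_pos: [0.5231, 0.302, 0.1265]
orientation: [180.0, 0.0, 34.7]
ft_force: [0.3, -0.5, -1.4]
finger_gap: 0.229
grasp_force: 98.2
time_s: 23.42
ee_pos: [0.5232, 0.302, 0.1268]
orientation: [180.0, -0.0, 25.5]
ft_force: [0.3, -0.0, -0.4]
finger_gap: 0.231
grasp_force: 98.2
[0.52316278 0.30195418 0.12677371] [ 1.79993873e+02 -2.26261413e-04  2.55133102e+01]
[189. 192.] 5856 [502.7 407.3] [124.4  30.7] 25.4
[258. 208.] 5576 [514.2 353.8] [99.3 32.7] 25.5
[329. 207.] 2827 [536.2 305.5] [50.8 34.3] 25.5
[204. 318.] 2073 [403.2 360. ] [69.2 30.8] 25.4
[259. 311.] 1468 [428.6 313.1] [63.  32.8] 25.4
shift mm [  2.8  -0.  100.3] turn [-0.    0.    0.09]
```

View pics/w8.png

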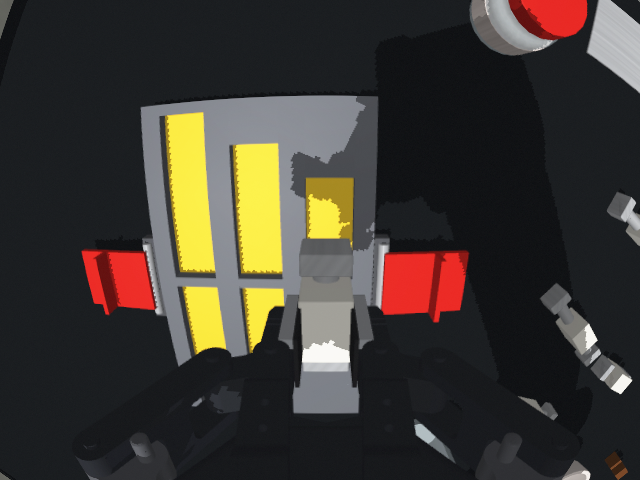

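```bash
python3 -m crank '[[[0.0014,0.0012,0.03,0,0,0,0],[0,0,0.03,0,0,0,0],[0,0,0.02,0,0,0,0],[0,0,0.01,0,0,0,0],[0,0,0.006,0,0,0,0],[0,0,0.003,0,0,0,0],[0,0,0,0,0,0,0],[0,0,0,0,0,0,0]]]'
python3 -m crank '[[[0,0,0.001,0,0,0,0.034],[0,0,0,0,0,0,0.034],[0,0,0,0,0,0,0.034],[0,0,-0.02,0,0,0,0.036],[0,0,-0.03,0,0,0,0.036],[0,0,-0.04,0,0,0,0.036],[0,0,-0.04,0,0,0,0.036],[0,0,0,0,0,0,0.036],[0,0,0,0,0,0,0.036],[0,0,0,0,0,0,0.036]]]'
python3 - <<'E'
from h import *
s=get_state();c=camera('wrist');cv2.imwrite('pics/w9.png',c['img'][80:400,60:520])
go(.5125,-.0775,.16,83)
E
```

```text
time_s: 24.13
ee_pos: [0.5257, 0.3022, 0.0291]
orientation: [-180.0, -0.1, 25.4]
ft_force: [-0.3, -0.2, -0.2]
finger_gap: 0.225
grasp_force: 98.2
time_s: 24.97
ee_pos: [0.525, 0.3015, 0.157]
orientation: [180.0, -0.0, 25.4]
ft_force: [-0.2, 0.2, -0.5]
finger_gap: 0.424
grasp_force: 0.0
shift mm [-173.3  336.8   -3.6] turn [-1.00e-02  7.00e-02 -5.76e+01]
```

View pics/w9.png

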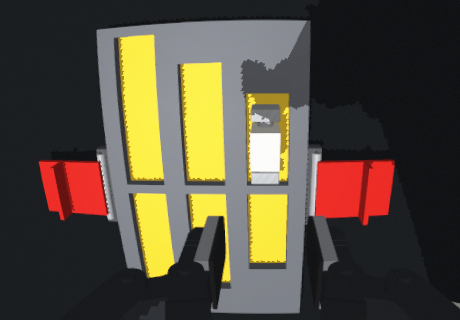

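```bash
python3 -m crank '[[[-0.0124,0.024,0,0,0,0,0.05],[-0.0124,0.024,0,0,0,0,0.05],[-0.0124,0.024,0,0,0,0,0.05],[-0.0124,0.024,0,0,0,0,0.05],[-0.0124,0.024,0,0,0,0,0.05],[-0.0124,0.024,0,0,0,0,0.05],[-0.0124,0.024,0,0,0,0,0.05],[-0.0124,0.024,0,0,0,0,0.05],[-0.0124,0.024,0,0,0,0,0.05],[-0.0124,0.024,0,0,0,0,0.05],[-0.0124,0.024,0,0,0,0,0.05],[-0.0124,0.024,0,0,0,0,0.05]]]'
python3 -m crank '[[[-0.0124,0.024,0,0,0,0,0.05],[-0.0124,0.024,0,0,0,0,0.05],[0,0,0,0,0,-6.4,0.05],[0,0,0,0,0,-6.4,0.05],[0,0,0,0,0,-6.4,0.05],[0,0,0,0,0,-6.4,0.05],[0,0,0,0,0,-6.4,0.05],[0,0,0,0,0,-6.4,0.05],[0,0,0,0,0,-6.4,0.05],[0,0,0,0,0,-6.4,0.05],[0,0,0,0,0,-6.4,0.05],[0,0,0,0,0,0,0.05]]]'
python3 -m crank '[[[0,0,0,0,0,0,0.05],[0,0,0,0,0,0,0.05]]]'
python3 -c "
from h import *
x,y,a=spindle(.512,-.077);go(x,y,.017,a)"
```

```text
time_s: 26.02
ee_pos: [0.5129, -0.0238, 0.1553]
orientation: [-179.9, 0.1, 25.4]
ft_force: [0.5, 0.2, -0.1]
finger_gap: 0.582
grasp_force: 0.0
time_s: 27.02
ee_pos: [0.5113, -0.0764, 0.1553]
orientation: [-179.8, -0.0, 83.3]
ft_force: [0.7, 0.3, 0.1]
finger_gap: 0.584
grasp_force: 0.0
time_s: 27.18
ee_pos: [0.5118, -0.0764, 0.1561]
orientation: [-179.9, -0.0, 82.8]
ft_force: [0.5, -0.8, -0.4]
finger_gap: 0.585
grasp_force: 0.0
tcp [ 0.5118 -0.0764  0.1561] [-179.9   -0.    82.8] px [327. 220.] centre [511.9 -75. ] size [64.8 23.9] yaw 85.5
shift mm [ 1.300e+00 -1.000e-01  1.393e+02] turn [-0.06 -0.02 -2.67]
```

```bash
python3 -m crank '[[[0.0013,0,0.03,0,0,-2.7,0.05],[0,0,0.03,0,0,0,0.05],[0,0,0.03,0,0,0,0.05],[0,0,0.03,0,0,0,0.05],[0,0,0.018,0,0,0,0.05],[0,0,0,0,0,0,0.05],[0,0,0,0,0,0,0],[0,0,0,0,0,0,0],[0,0,0,0,0,0,0],[0,0,0,0,0,0,0],[0,0,0,0,0,0,0]]]' 100
python3 -m crank '[[[0,0,-0.02,0,0,0,0],[0,0,-0.03,0,0,0,0],[0,0,-0.03,0,0,0,0],[0,0,-0.03,0,0,0,0],[0,0,0,0,0,0,0],[0,0,0,0,0,0,0]]]'
python3 -c "
from h import *
go(.450,.266,.127,25.4)"
```

```text
time_s: 28.15
ee_pos: [0.5139, -0.0752, 0.0207]
orientation: [179.8, 0.0, 85.7]
ft_force: [-0.9, 0.9, 7.1]
finger_gap: 0.225
grasp_force: 99.0
time_s: 28.65
ee_pos: [0.514, -0.0754, 0.1314]
orientation: [179.7, 0.1, 85.7]
ft_force: [-1.0, -0.5, -1.6]
finger_gap: 0.226
grasp_force: 98.2
shift mm [335.6 -89.6   3.5] turn [ 0.31 -0.09 60.28]
```

```bash
python3 -m crank '[[[0.012,-0.0032,0,0,0,0,0],[0.024,-0.0064,0,0,0,0,0],[0.024,-0.0064,0,0,0,0,0],[0.024,-0.0064,0,0,0,0,0],[0.024,-0.0064,0,0,0,0,0],[0.024,-0.0064,0,0,0,0,0],[0.024,-0.0064,0,0,0,0,0],[0.024,-0.0064,0,0,0,0,0],[0.024,-0.0064,0,0,0,0,0],[0.024,-0.0064,0,0,0,0,0],[0.024,-0.0064,0,0,0,0,0],[0.024,-0.0064,0,0,0,0,0]]]'
python3 -m crank '[[[0.024,-0.0064,0,0,0,0,0],[0.024,-0.0064,0,0,0,0,0],[0.012,-0.0032,0,0,0,3.4,0],[0,0,0,0,0,6.7,0],[0,0,0,0,0,6.7,0],[0,0,0,0,0,6.7,0],[0,0,0,0,0,6.7,0],[0,0,0,0,0,6.7,0],[0,0,0,0,0,6.7,0],[0,0,0,0,0,6.7,0],[0,0,0,0,0,6.7,0],[0,0,0,0,0,3.3,0]]]'
python3 -m crank '[[[0,0,0,0,0,0,0],[0,0,0,0,0,0,0],[0,0,0,0,0,0,0]]]'
python3 -c "
from h import *
go(.450,.266,.030,25.4)
s=get_state();c=camera('wrist');cv2.imwrite('pics/w10.png',c['img'][60:460,60:520])
"
```

```text
time_s: 29.65
ee_pos: [0.4577, 0.2072, 0.1274]
orientation: [-179.9, 0.0, 85.7]
ft_force: [0.0, -0.5, -0.5]
finger_gap: 0.223
grasp_force: 98.3
time_s: 30.65
ee_pos: [0.4465, 0.2669, 0.1273]
orientation: [-180.0, 0.2, 25.1]
ft_force: [0.3, 0.1, -1.3]
finger_gap: 0.224
grasp_force: 98.1
time_s: 30.9
ee_pos: [0.4475, 0.2668, 0.1281]
orientation: [-180.0, 0.1, 25.6]
ft_force: [-0.3, -0.3, -0.6]
finger_gap: 0.222
grasp_force: 98.1
shift mm [ 2.1  1.8 98.1] turn [-0.01  0.08  0.17]
```

View pics/w10.png

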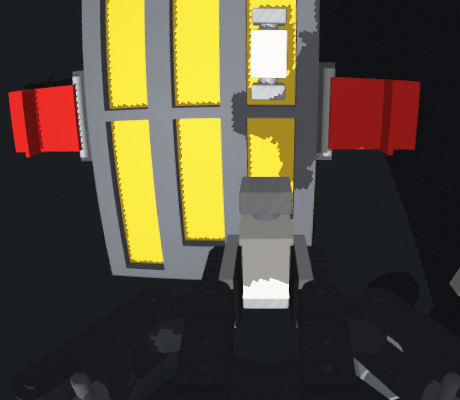

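```bash
python3 -m crank '[[[0.002,0.0015,0.03,0,0,0,0],[0,0,0.03,0,0,0,0],[0,0,0.02,0,0,0,0],[0,0,0.01,0,0,0,0],[0,0,0.005,0,0,0,0],[0,0,0.003,0,0,0,0],[0,0,0,0,0,0,0],[0,0,0,0,0,0,0]]]'
python3 -m crank '[[[0,0,0.001,0,0,0,0.034],[0,0,0,0,0,0,0.034],[0,0,0,0,0,0,0.034],[0,0,-0.02,0,0,0,0.036],[0,0,-0.03,0,0,0,0.036],[0,0,-0.04,0,0,0,0.036],[0,0,-0.04,0,0,0,0.036],[0,0,0,0,0,0,0.036],[0,0,0,0,0,0,0.036],[0,0,0,0,0,0,0.036]]]'
python3 - <<'E'
from h import *
c=camera('top');h=cv2.cvtColor(c['img'],cv2.COLOR_BGR2HSV)
for p,ce,a in blobs((h[...,1]<70)&(h[...,2]>100),80):
    P=cast(c,p,.017);m=P[:,:2].mean(0)
    if a<600 and .38<m[0]<.72 and -.25<m[1]<.15:
        r=cv2.minAreaRect((P[:,:2]*1e3).astype(np.float32));print(ce.round(),a,np.round(r[0],1),np.round(r[1],1),round(r[2],1))
go(.432,.016,.15,91)
E
```

```text
time_s: 31.62
ee_pos: [0.4514, 0.2668, 0.032]
orientation: [-180.0, -0.1, 25.4]
ft_force: [0.6, -1.1, -1.0]
finger_gap: 0.223
grasp_force: 98.1
time_s: 32.45
ee_pos: [0.4508, 0.2659, 0.16]
orientation: [180.0, -0.0, 25.4]
ft_force: [0.1, -0.6, -0.5]
finger_gap: 0.419
grasp_force: 0.0
[286. 184.] 467 [658.9  23.2] [113.1  33.7] 85.1
[277. 232.] 453 [540.   41.3] [113.6  30.1] 69.5
[286. 278.] 329 [432.2  16.7] [26.  83.1] 0.9
shift mm [-123.6  217.7    9.3] turn [-2.00e-02  7.00e-02 -6.56e+01]
```

```bash
python3 -m crank '[[[-0.0124,0.0218,0,0,0,0,0.05],[-0.0124,0.0218,0,0,0,0,0.05],[-0.0124,0.0218,0,0,0,0,0.05],[-0.0124,0.0218,0,0,0,0,0.05],[-0.0124,0.0218,0,0,0,0,0.05],[-0.0124,0.0218,0,0,0,0,0.05],[-0.0124,0.0218,0,0,0,0,0.05],[-0.0124,0.0218,0,0,0,0,0.05],[-0.0124,0.0218,0,0,0,0,0.05],[-0.0124,0.0218,0,0,0,0,0.05],[0,0,0,0,0,-6.6,0.05],[0,0,0,0,0,-6.6,0.05]]]'
python3 -m crank '[[[0,0,0,0,0,-6.6,0.05],[0,0,0,0,0,-6.6,0.05],[0,0,0,0,0,-6.6,0.05],[0,0,0,0,0,-6.6,0.05],[0,0,0,0,0,-6.6,0.05],[0,0,0,0,0,-6.6,0.05],[0,0,0,0,0,-6.6,0.05],[0,0,0,0,0,-6.2,0.05],[0,0,0,0,0,0,0.05],[0,0,0,0,0,0,0.05],[0,0,0,0,0,0,0.05]]]'
python3 -c "
from h import *
x,y,a=spindle(.432,.016);go(x,y,.018,a)
s=get_state();c=camera('wrist');cv2.imwrite('pics/w11.png',c['img'])"
```

```text
time_s: 33.5
ee_pos: [0.431, 0.0141, 0.1583]
orientation: [-179.9, 0.1, 38.7]
ft_force: [-0.3, 0.7, -1.3]
finger_gap: 0.586
grasp_force: 0.0
time_s: 34.42
ee_pos: [0.4317, 0.016, 0.1591]
orientation: [-179.9, -0.0, 90.8]
ft_force: [0.1, -0.8, -0.4]
finger_gap: 0.585
grasp_force: 0.0
tcp [0.4317 0.016  0.1591] [-179.9   -0.    90.8] px [326. 220.] centre [431.3  16.7] size [24.  88.6] yaw 92.6
shift mm [  0.6  -0.4 141.3] turn [-0.06 -0.01 -1.72]
```

```bash
python3 -m crank '[[[0.0006,-0.0004,0.03,0,0,-1.7,0.05],[0,0,0.03,0,0,0,0.05],[0,0,0.03,0,0,0,0.05],[0,0,0.03,0,0,0,0.05],[0,0,0.02,0,0,0,0.05],[0,0,0,0,0,0,0.05],[0,0,0,0,0,0,0],[0,0,0,0,0,0,0],[0,0,0,0,0,0,0],[0,0,0,0,0,0,0],[0,0,0,0,0,0,0]]]' 100
python3 -m crank '[[[0,0,-0.02,0,0,0,0],[0,0,-0.03,0,0,0,0],[0,0,-0.03,0,0,0,0],[0,0,-0.03,0,0,0,0],[0,0,0,0,0,0,0],[0,0,0,0,0,0,0]]]'
python3 -c "
from h import *
go(.5142,.354,.131,25.4)"
```

```text
time_s: 35.43
ee_pos: [0.4333, 0.0168, 0.0216]
orientation: [179.8, 0.0, 92.7]
ft_force: [-2.3, 0.6, 7.2]
finger_gap: 0.223
grasp_force: 99.0
time_s: 35.93
ee_pos: [0.4335, 0.0166, 0.1323]
orientation: [179.7, 0.1, 92.7]
ft_force: [-0.8, -0.6, -0.9]
finger_gap: 0.224
grasp_force: 98.4
shift mm [333.3  96.3   1.4] turn [ 0.33 -0.13 67.28]
```

```bash
python3 -m crank '[[[0.012,0.0035,0,0,0,0,0],[0.0238,0.0069,0,0,0,0,0],[0.0238,0.0069,0,0,0,0,0],[0.0238,0.0069,0,0,0,0,0],[0.0238,0.0069,0,0,0,0,0],[0.0238,0.0069,0,0,0,0,0],[0.0238,0.0069,0,0,0,0,0],[0.0238,0.0069,0,0,0,0,0],[0.0238,0.0069,0,0,0,0,0],[0.0238,0.0069,0,0,0,0,0],[0.0238,0.0069,0,0,0,0,0],[0.0238,0.0069,0,0,0,0,0]]]'
python3 -m crank '[[[0.0238,0.0069,0,0,0,0,0],[0.0238,0.0069,0,0,0,0,0],[0.012,0.0035,0,0,0,0.3,0],[0,0,0,0,0,6.7,0],[0,0,0,0,0,6.7,0],[0,0,0,0,0,6.7,0],[0,0,0,0,0,6.7,0],[0,0,0,0,0,6.7,0],[0,0,0,0,0,6.7,0],[0,0,0,0,0,6.7,0],[0,0,0,0,0,6.7,0],[0,0,0,0,0,6.7,0]]]'
python3 -m crank '[[[0,0,0,0,0,6.7,0],[0,0,0,0,0,0,0],[0,0,0,0,0,0,0],[0,0,0,0,0,0,0]]]'
python3 -c "
from h import *
go(.5142,.354,.030,25.4)
s=get_state();c=camera('wrist');cv2.imwrite('pics/w12.png',c['img'][60:460,60:520])
h=cv2.cvtColor(c['img'],cv2.COLOR_BGR2HSV)
for p,ce,a in blobs((h[...,0]>20)&(h[...,0]<35)&(h[...,1]>150)&(h[...,2]>80),300):
    r=cv2.minAreaRect((wcast(c,s,p,.008)[:,:2]*1e3).astype('float32'));print(ce.round(),a,np.round(r[0],1),np.round(r[1],1),round(r[2],1))
"
```

```text
time_s: 36.93
ee_pos: [0.4978, 0.2946, 0.1284]
orientation: [-179.9, 0.0, 92.7]
ft_force: [0.4, -0.3, -0.9]
finger_gap: 0.222
grasp_force: 98.4
time_s: 37.93
ee_pos: [0.512, 0.3537, 0.1283]
orientation: [180.0, 0.1, 31.8]
ft_force: [-0.4, -0.1, -0.9]
finger_gap: 0.225
grasp_force: 98.3
time_s: 38.27
ee_pos: [0.5124, 0.3541, 0.1291]
orientation: [180.0, 0.1, 25.6]
ft_force: [0.3, -0.0, -1.5]
finger_gap: 0.226
grasp_force: 98.3
shift mm [ 1.7  0.8 99.1] turn [0.01 0.06 0.23]
[257. 205.] 6718 [502.8 406.1] [123.8  32.5] 25.4
[329. 185.] 2336 [539.7 364.9] [42.4 34.1] 25.6
[396. 218.] 847 [526.1 299.4] [73.4 33.1] 25.7
[257. 320.] 951 [410.7 362.2] [51.8 32.6] 25.5
```

```bash
python3 -m crank '[[[0.001,0.0015,0.03,0,0,0,0],[0,0,0.03,0,0,0,0],[0,0,0.02,0,0,0,0],[0,0,0.01,0,0,0,0],[0,0,0.005,0,0,0,0],[0,0,0.003,0,0,0,0],[0,0,0,0,0,0,0],[0,0,0,0,0,0,0]]]'
python3 -m crank '[[[0,0,0.001,0,0,0,0.034],[0,0,0,0,0,0,0.034],[0,0,0,0,0,0,0.034],[0,0,-0.02,0,0,0,0.036],[0,0,-0.03,0,0,0,0.036],[0,0,-0.04,0,0,0,0.036],[0,0,-0.04,0,0,0,0.036],[0,0,0,0,0,0,0.036],[0,0,0,0,0,0,0.036],[0,0,0,0,0,0,0.036]]]'
python3 - <<'E'
from h import *
c=camera('top');h=cv2.cvtColor(c['img'],cv2.COLOR_BGR2HSV)
for p,ce,a in blobs((h[...,1]<70)&(h[...,2]>100),80):
    P=cast(c,p,.017);m=P[:,:2].mean(0)
    if a<600 and .38<m[0]<.72 and -.25<m[1]<.15:
        r=cv2.minAreaRect((P[:,:2]*1e3).astype(np.float32));print(ce.round(),a,np.round(r[0],1),np.round(r[1],1),round(r[2],1))
go(.539,.041,.155,69.5)
E
```

```text
time_s: 38.98
ee_pos: [0.515, 0.354, 0.0332]
orientation: [-180.0, -0.1, 25.4]
ft_force: [-0.5, 0.2, -0.9]
finger_gap: 0.226
grasp_force: 98.3
time_s: 39.82
ee_pos: [0.5142, 0.3533, 0.1611]
orientation: [180.0, -0.0, 25.4]
ft_force: [-1.0, 0.0, -0.7]
finger_gap: 0.422
grasp_force: 0.0
[286. 184.] 459 [659.2  23.3] [112.3  32.8] 88.4
[277. 232.] 446 [540.1  41.3] [113.6  29.5] 70.0
shift mm [-111.   292.5    5.2] turn [-1.000e-02  8.000e-02 -4.409e+01]
```

```bash
python3 -m crank '[[[-0.0093,0.0244,0,0,0,0,0.05],[-0.0093,0.0244,0,0,0,0,0.05],[-0.0093,0.0244,0,0,0,0,0.05],[-0.0093,0.0244,0,0,0,0,0.05],[-0.0093,0.0244,0,0,0,0,0.05],[-0.0093,0.0244,0,0,0,0,0.05],[-0.0093,0.0244,0,0,0,0,0.05],[-0.0093,0.0244,0,0,0,0,0.05],[-0.0093,0.0244,0,0,0,0,0.05],[-0.0093,0.0244,0,0,0,0,0.05],[-0.0093,0.0244,0,0,0,0,0.05],[-0.0093,0.0244,0,0,0,0,0.05]]]'
python3 -m crank '[[[0,0,0,0,0,-6.4,0.05],[0,0,0,0,0,-6.4,0.05],[0,0,0,0,0,-6.4,0.05],[0,0,0,0,0,-6.4,0.05],[0,0,0,0,0,-6.4,0.05],[0,0,0,0,0,-6.4,0.05],[0,0,0,0,0,-6.4,0.05],[0,0,0,0,0,0,0.05],[0,0,0,0,0,0,0.05],[0,0,0,0,0,0,0.05]]]'
python3 -c "
from h import *
x,y,a=spindle(.539,.041);go(x,y,.018,a)"
```

```text
time_s: 40.87
ee_pos: [0.538, 0.0394, 0.1592]
orientation: [-179.9, 0.2, 25.4]
ft_force: [1.0, 0.3, 0.3]
finger_gap: 0.586
grasp_force: 0.0
time_s: 41.7
ee_pos: [0.5386, 0.0408, 0.16]
orientation: [-179.9, 0.0, 70.0]
ft_force: [-0.3, -0.0, -0.6]
finger_gap: 0.585
grasp_force: 0.0
tcp [0.5386 0.0408 0.16  ] [-179.9    0.    70. ] px [328. 219.] centre [539.6  40.4] size [111.3  23.8] yaw 69.4
shift mm [-1.000e-01  1.100e+00  1.422e+02] turn [-0.06  0.02  0.59]
```

```bash
python3 -m crank '[[[0,0.001,0.03,0,0,0.6,0.05],[0,0,0.03,0,0,0,0.05],[0,0,0.03,0,0,0,0.05],[0,0,0.03,0,0,0,0.05],[0,0,0.022,0,0,0,0.05],[0,0,0,0,0,0,0.05],[0,0,0,0,0,0,0],[0,0,0,0,0,0,0],[0,0,0,0,0,0,0],[0,0,0,0,0,0,0],[0,0,0,0,0,0,0]]]' 100
python3 -m crank '[[[0,0,-0.02,0,0,0,0],[0,0,-0.03,0,0,0,0],[0,0,-0.03,0,0,0,0],[0,0,-0.03,0,0,0,0],[0,0,0,0,0,0,0],[0,0,0,0,0,0,0]]]'
python3 -c "
from h import *
go(.503,.4058,.127,25.4)"
```

```text
time_s: 42.67
ee_pos: [0.5415, 0.0409, 0.0209]
orientation: [179.8, -0.1, 69.6]
ft_force: [-0.7, -0.2, 6.5]
finger_gap: 0.224
grasp_force: 99.1
time_s: 43.17
ee_pos: [0.5416, 0.0407, 0.1316]
orientation: [179.7, -0.1, 69.6]
ft_force: [0.1, -1.1, -2.3]
finger_gap: 0.227
grasp_force: 98.2
shift mm [ 328.7 -163.6    4.4] turn [ 0.24 -0.22 44.18]
```

```bash
python3 -m crank '[[[0.0119,-0.006,0,0,0,0,0],[0.022,-0.011,0,0,0,0,0],[0.022,-0.011,0,0,0,0,0],[0.022,-0.011,0,0,0,0,0],[0.022,-0.011,0,0,0,0,0],[0.022,-0.011,0,0,0,0,0],[0.022,-0.011,0,0,0,0,0],[0.022,-0.011,0,0,0,0,0],[0.022,-0.011,0,0,0,0,0],[0.022,-0.011,0,0,0,0,0],[0.022,-0.011,0,0,0,0,0],[0.022,-0.011,0,0,0,0,0]]]'
python3 -m crank '[[[0.022,-0.011,0,0,0,0,0],[0.022,-0.011,0,0,0,0,0],[0.022,-0.011,0,0,0,0,0],[0.009,-0.004,0,0,0,0,0],[0,0,0,0,0,6.3,0],[0,0,0,0,0,6.3,0],[0,0,0,0,0,6.3,0],[0,0,0,0,0,6.3,0],[0,0,0,0,0,6.3,0],[0,0,0,0,0,6.3,0],[0,0,0,0,0,6.3,0],[0,0,0,0,0,0,0]]]'
python3 -m crank '[[[0,0,0,0,0,0,0],[0,0,0,0,0,0,0],[0,0,0,0,0,0,0]]]'
python3 -c "
from h import *
go(.503,.4058,.030,25.4)
s=get_state();c=camera('wrist');cv2.imwrite('pics/w13.png',c['img'][60:460,60:520])
h=cv2.cvtColor(c['img'],cv2.COLOR_BGR2HSV)
for p,ce,a in blobs((h[...,0]>20)&(h[...,0]<35)&(h[...,1]>150)&(h[...,2]>80),300):
    r=cv2.minAreaRect((wcast(c,s,p,.008)[:,:2]*1e3).astype('float32'));print(ce.round(),a,np.round(r[0],1),np.round(r[1],1),round(r[2],1))
"
```

```text
time_s: 44.17
ee_pos: [0.5085, 0.3234, 0.1274]
orientation: [-179.9, 0.1, 69.6]
ft_force: [0.2, -0.4, -0.4]
finger_gap: 0.227
grasp_force: 98.2
time_s: 45.17
ee_pos: [0.5008, 0.4049, 0.1278]
orientation: [179.9, 0.1, 25.2]
ft_force: [-0.3, -0.2, -1.5]
finger_gap: 0.222
grasp_force: 98.2
time_s: 45.42
ee_pos: [0.5009, 0.4057, 0.1285]
orientation: [180.0, 0.0, 25.6]
ft_force: [0.3, -0.6, -0.7]
finger_gap: 0.222
grasp_force: 98.2
shift mm [ 2.   0.8 98.5] turn [0.01 0.03 0.24]
[329. 166.] 1777 [543.6 424. ] [33.4 33.9] 25.0
[404. 197.] 817 [539.8 363.8] [42.1 32.5] 25.8
[466. 218.] 358 [553.9 311.5] [11.5 30.5] 24.4
[398. 331.] 698 [440.1 310.7] [40.5 22.6] 25.5
[327. 410.] 407 [335.5 325.3] [15.9 33.5] 25.4
```

```bash
python3 -m crank '[[[0.0016,0.0013,0.03,0,0,0,0],[0,0,0.03,0,0,0,0],[0,0,0.02,0,0,0,0],[0,0,0.01,0,0,0,0],[0,0,0.006,0,0,0,0],[0,0,0.003,0,0,0,0],[0,0,0,0,0,0,0],[0,0,0,0,0,0,0]]]'
python3 -m crank '[[[0,0,0.001,0,0,0,0.034],[0,0,0,0,0,0,0.034],[0,0,0,0,0,0,0.034],[0,0,-0.02,0,0,0,0.036],[0,0,-0.03,0,0,0,0.036],[0,0,-0.04,0,0,0,0.036],[0,0,-0.04,0,0,0,0.036],[0,0,0,0,0,0,0.036],[0,0,0,0,0,0,0.036],[0,0,0,0,0,0,0.036]]]'
python3 - <<'E'
from h import *
c=camera('top');h=cv2.cvtColor(c['img'],cv2.COLOR_BGR2HSV)
for p,ce,a in blobs((h[...,1]<70)&(h[...,2]>100),80):
    P=cast(c,p,.017);m=P[:,:2].mean(0)
    if a<600 and .38<m[0]<.72 and -.25<m[1]<.15:
        r=cv2.minAreaRect((P[:,:2]*1e3).astype(np.float32));print(ce.round(),a,np.round(r[0],1),np.round(r[1],1),round(r[2],1))
go(.657,.022,.155,87)
E
```

```text
time_s: 46.13
ee_pos: [0.5036, 0.4063, 0.0313]
orientation: [-180.0, -0.1, 25.5]
ft_force: [-0.6, -0.3, -0.7]
finger_gap: 0.225
grasp_force: 98.2
time_s: 46.97
ee_pos: [0.5029, 0.4056, 0.1591]
orientation: [-180.0, -0.0, 25.5]
ft_force: [-0.3, 0.1, -0.3]
finger_gap: 0.423
grasp_force: 0.0
[286. 184.] 462 [659.2  23.2] [112.2  32.8] 88.4
shift mm [-25.5 412.3   3.2] turn [-1.000e-02  8.000e-02 -6.149e+01]
```

```bash
python3 -m crank '[[[-0.0016,0.0258,0,0,0,0,0.05],[-0.0016,0.0258,0,0,0,0,0.05],[-0.0016,0.0258,0,0,0,0,0.05],[-0.0016,0.0258,0,0,0,0,0.05],[-0.0016,0.0258,0,0,0,0,0.05],[-0.0016,0.0258,0,0,0,0,0.05],[-0.0016,0.0258,0,0,0,0,0.05],[-0.0016,0.0258,0,0,0,0,0.05],[-0.0016,0.0258,0,0,0,0,0.05],[-0.0016,0.0258,0,0,0,0,0.05],[-0.0016,0.0258,0,0,0,0,0.05],[-0.0016,0.0258,0,0,0,0,0.05]]]'
python3 -m crank '[[[-0.0016,0.0258,0,0,0,0,0.05],[-0.0016,0.0258,0,0,0,0,0.05],[-0.0016,0.0258,0,0,0,0,0.05],[-0.0016,0.0258,0,0,0,0,0.05],[0,0,0,0,0,-6.15,0.05],[0,0,0,0,0,-6.15,0.05],[0,0,0,0,0,-6.15,0.05],[0,0,0,0,0,-6.15,0.05],[0,0,0,0,0,-6.15,0.05],[0,0,0,0,0,-6.15,0.05],[0,0,0,0,0,-6.15,0.05],[0,0,0,0,0,-6.15,0.05]]]'
python3 -m crank '[[[0,0,0,0,0,-6.15,0.05],[0,0,0,0,0,-6.15,0.05],[0,0,0,0,0,0,0.05],[0,0,0,0,0,0,0.05],[0,0,0,0,0,0,0.05]]]'
python3 -c "
from h import *
x,y,a=spindle(.657,.022);go(x,y,.018,a)"
```

```text
time_s: 48.02
ee_pos: [0.6182, 0.1163, 0.1569]
orientation: [-180.0, 0.2, 25.5]
ft_force: [0.8, 0.1, -0.3]
finger_gap: 0.582
grasp_force: 0.0
time_s: 49.02
ee_pos: [0.6565, 0.0218, 0.1566]
orientation: [-179.8, 0.1, 75.0]
ft_force: [0.2, 0.4, 0.1]
finger_gap: 0.585
grasp_force: 0.0
time_s: 49.43
ee_pos: [0.657, 0.0219, 0.1578]
orientation: [-179.9, -0.0, 86.8]
ft_force: [0.4, 0.1, -0.0]
finger_gap: 0.589
grasp_force: 0.0
tcp [0.657  0.0219 0.1578] [-179.9   -0.    86.8] px [328. 220.] centre [658.1  21.9] size [110.5  23.7] yaw 86.2
shift mm [1.000e-01 1.000e+00 1.401e+02] turn [-0.07  0.    0.68]
```

```bash
python3 -m crank '[[[0,0.001,0.03,0,0,0.6,0.05],[0,0,0.03,0,0,0,0.05],[0,0,0.03,0,0,0,0.05],[0,0,0.03,0,0,0,0.05],[0,0,0.02,0,0,0,0.05],[0,0,0,0,0,0,0.05],[0,0,0,0,0,0,0],[0,0,0,0,0,0,0],[0,0,0,0,0,0,0],[0,0,0,0,0,0,0],[0,0,0,0,0,0,0]]]' 100
python3 -m crank '[[[0,0,-0.02,0,0,0,0],[0,0,-0.03,0,0,0,0],[0,0,-0.03,0,0,0,0],[0,0,-0.03,0,0,0,0],[0,0,0,0,0,0,0],[0,0,0,0,0,0,0]]]'
python3 -c "
from h import *
go(.384,.3485,.127,25.4)"
```

```text
time_s: 50.4
ee_pos: [0.6601, 0.0222, 0.0213]
orientation: [179.8, -0.0, 86.4]
ft_force: [-1.0, -0.3, 7.4]
finger_gap: 0.225
grasp_force: 99.1
time_s: 50.9
ee_pos: [0.6602, 0.0221, 0.1322]
orientation: [179.7, -0.0, 86.4]
ft_force: [0.6, -0.1, -2.9]
finger_gap: 0.227
grasp_force: 98.2
shift mm [ 308.3 -296.2    3.6] turn [ 0.28 -0.2  60.99]
```

```bash
python3 -m crank '[[[0.01,-0.0095,0,0,0,0,0],[0.0171,-0.0165,0,0,0,0,0],[0.0171,-0.0165,0,0,0,0,0],[0.0171,-0.0165,0,0,0,0,0],[0.0171,-0.0165,0,0,0,0,0],[0.0171,-0.0165,0,0,0,0,0],[0.0171,-0.0165,0,0,0,0,0],[0.0171,-0.0165,0,0,0,0,0],[0.0171,-0.0165,0,0,0,0,0],[0.0171,-0.0165,0,0,0,0,0],[0.0171,-0.0165,0,0,0,0,0],[0.0171,-0.0165,0,0,0,0,0]]]'
python3 -m crank '[[[0.0171,-0.0165,0,0,0,0,0],[0.0171,-0.0165,0,0,0,0,0],[0.0171,-0.0165,0,0,0,0,0],[0.0171,-0.0165,0,0,0,0,0],[0.0171,-0.0165,0,0,0,0,0],[0.0171,-0.0165,0,0,0,0,0],[0.0075,-0.007,0,0,0,0,0],[0,0,0,0,0,6.8,0],[0,0,0,0,0,6.8,0],[0,0,0,0,0,6.8,0],[0,0,0,0,0,6.8,0],[0,0,0,0,0,6.8,0]]]'
python3 -m crank '[[[0,0,0,0,0,6.8,0],[0,0,0,0,0,6.8,0],[0,0,0,0,0,6.8,0],[0,0,0,0,0,6.8,0],[0,0,0,0,0,0,0],[0,0,0,0,0,0,0],[0,0,0,0,0,0,0]]]'
python3 -c "
from h import *
go(.384,.3485,.030,25.4)
s=get_state();c=camera('wrist');cv2.imwrite('pics/w14.png',c['img'])
h=cv2.cvtColor(c['img'],cv2.COLOR_BGR2HSV)
for p,ce,a in blobs((h[...,0]>20)&(h[...,0]<35)&(h[...,1]>150)&(h[...,2]>80),300):
    r=cv2.minAreaRect((wcast(c,s,p,.008)[:,:2]*1e3).astype('float32'));print(ce.round(),a,np.round(r[0],1),np.round(r[1],1),round(r[2],1))
"
```

```text
time_s: 51.9
ee_pos: [0.4788, 0.2319, 0.1278]
orientation: [-179.9, 0.0, 86.4]
ft_force: [0.6, 0.3, -2.1]
finger_gap: 0.225
grasp_force: 98.3
time_s: 52.9
ee_pos: [0.3815, 0.3472, 0.128]
orientation: [-180.0, 0.1, 52.0]
ft_force: [-0.3, -0.5, -1.0]
finger_gap: 0.228
grasp_force: 98.2
time_s: 53.48
ee_pos: [0.3814, 0.3477, 0.1284]
orientation: [180.0, 0.0, 25.4]
ft_force: [0.0, 0.1, -1.0]
finger_gap: 0.228
grasp_force: 98.2
shift mm [ 2.7  0.4 98.4] turn [0.02 0.04 0.02]
[330.  72.] 2856 [490.8 399.1] [94.6 34.2] 25.4
[393.  82.] 2455 [513.7 352.2] [96.4 32.2] 26.4
[466.  43.] 362 [548.4 308.9] [30.6 30.7] 25.2
[327. 163.] 1980 [425.8 368.4] [30.4 33.9] 25.8
[398. 206.] 5489 [417.7 305.5] [99.3 33.1] 25.7
[467. 155.] 448 [475.  273.9] [22.9 30.5] 25.4
[308. 241.] 339 [366.5 356. ] [36.8  5.3] 24.6
[344. 241.] 464 [377.9 330.8] [37.6  7.7] 25.5
```

View pics/w14.png

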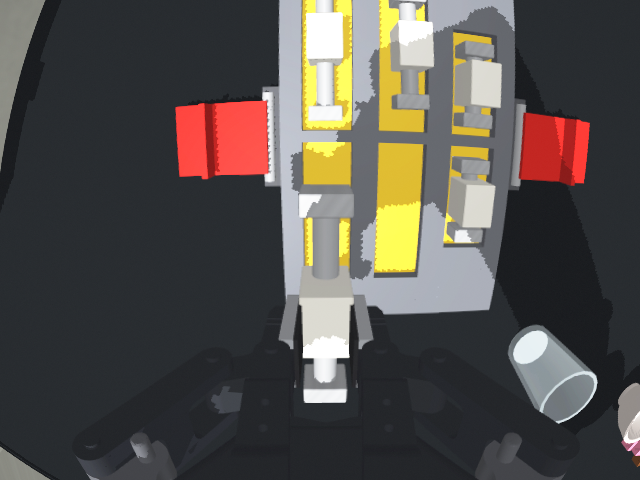

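```bash
python3 -m crank '[[[0.0022,0.0004,0.03,0,0,0,0],[0,0,0.03,0,0,0,0],[0,0,0.02,0,0,0,0],[0,0,0.01,0,0,0,0],[0,0,0.006,0,0,0,0],[0,0,0.003,0,0,0,0],[0,0,0,0,0,0,0],[0,0,0,0,0,0,0]]]'
python3 -m crank '[[[0,0,0.001,0,0,0,0.034],[0,0,0,0,0,0,0.034],[0,0,0,0,0,0,0.034],[0,0,-0.02,0,0,0,0.036],[0,0,-0.03,0,0,0,0.036],[0,0,-0.04,0,0,0,0.036],[0,0,-0.04,0,0,0,0.036],[0,0,-0.02,0,0,0,0.036],[0,0,0,0,0,0,0.036],[0,0,0,0,0,0,0.036]]]'
python3 - <<'E'
from h import *
t=camera('top');sc=camera('scene');cv2.imwrite('pics/t15.png',t['img']);cv2.imwrite('pics/s15.png',sc['img'])
h=cv2.cvtColor(t['img'],cv2.COLOR_BGR2HSV)
for p,ce,a in blobs((h[...,1]<70)&(h[...,2]>100),80):
    P=cast(t,p,.017);m=P[:,:2].mean(0)
    if a<700 and .3<m[0]<.75 and -.5<m[1]<.5:
        r=cv2.minAreaRect((P[:,:2]*1e3).astype(np.float32));print(ce.round(),a,np.round(r[0],1),np.round(r[1],1),round(r[2],1))
go(.55,.1,.18,25.4)
E
```

```text
time_s: 54.2
ee_pos: [0.3842, 0.3494, 0.031]
orientation: [-180.0, -0.1, 25.2]
ft_force: [0.6, 0.6, -1.7]
finger_gap: 0.226
grasp_force: 98.3
time_s: 55.03
ee_pos: [0.3844, 0.3494, 0.1808]
orientation: [-180.0, -0.2, 25.2]
ft_force: [-0.0, -0.5, -0.3]
finger_gap: 0.422
grasp_force: 0.0
[195. 157.] 296 [725.2 249.2] [51.4 65.1] 39.2
[438. 198.] 614 [ 629.4 -343.4] [108.6  33.5] 53.0
[240. 309.] 661 [356.6 124.4] [65.4 66. ] 1.8
shift mm [ 45.1 295.6  -1.7] turn [ 0.03  0.05 -0.2 ]
```

```bash
python3 -m crank '[[[0.0038,0.0246,0,0,0,0,0.0854],[0.0038,0.0246,0,0,0,0,0.0854],[0.0038,0.0246,0,0,0,0,0.0854],[0.0038,0.0246,0,0,0,0,0.0854],[0.0038,0.0246,0,0,0,0,0.0854],[0.0038,0.0246,0,0,0,0,0.0854],[0.0038,0.0246,0,0,0,0,0.0854],[0.0038,0.0246,0,0,0,0,0.0854],[0.0038,0.0246,0,0,0,0,0.0854],[0.0038,0.0246,0,0,0,0,0.0854],[0.0038,0.0246,0,0,0,0,0.0854],[0.0038,0.0246,0,0,0,0,0.0854]]]'
python3 -m crank '[[[-0.0074,0.0262,0,0,0,0,0.0854],[-0.0074,0.0262,0,0,0,0,0.0854],[-0.0074,0.0262,0,0,0,0,0.0854],[-0.0074,0.0262,0,0,0,0,0.0854],[-0.0074,0.0262,0,0,0,0,0.0854],[-0.0074,0.0262,0,0,0,0,0.0854],[-0.0074,0.0262,0,0,0,0,0.0854],[-0.0074,0.0262,0,0,0,0,0.0854],[-0.0074,0.0262,0,0,0,0,0.0854],[-0.0074,0.0262,0,0,0,0,0.0854],[-0.0074,0.0262,0,0,0,0,0.0854],[-0.0074,0.0262,0,0,0,0,0.0854]]]'
python3 -m crank '[[[-0.0074,0.0262,0,0,0,0,0.0854],[-0.0074,0.0262,0,0,0,0,0.0854],[-0.0074,0.0262,0,0,0,0,0.0854],[-0.0074,0.0262,0,0,0,0,0.0854],[0,0,0,0,0,-6.95,0.0854],[0,0,0,0,0,-6.95,0.0854],[0,0,0,0,0,-6.95,0.0854],[0,0,0,0,0,-6.95,0.0854],[0,0,0,0,0,0,0.0854],[0,0,0,0,0,0,0.0854],[0,0,0,0,0,0,0.0854]]]'
python3 - <<'E'
from h import *
s=get_state();c=camera('wrist');h=cv2.cvtColor(c['img'],cv2.COLOR_BGR2HSV)
print(s['ee_pos'],s['orientation'])
for p,ce,a in blobs((h[...,1]<60)&(h[...,2]>120),1500):
    P=wcast(c,s,p,.075)[:,:2]*1e3;r=cv2.minAreaRect(P.astype(np.float32))
    if np.hypot(r[0][0]-622,r[0][1]+330)<60: print('handle',ce,a,r)
x,y=.6225,-.3302;go(x,y,.0395,53)
t=camera('top');sc=camera('scene')
a=cv2.resize(t['img'][170:350,80:260],None,fx=2.2,fy=2.2,interpolation=cv2.INTER_CUBIC)
b=cv2.resize(sc['img'][100:220,340:500],None,fx=3.3,fy=3.3,interpolation=cv2.INTER_CUBIC)[:396,:400]
cv2.imwrite('pics/chk.png',np.hstack([a[:396],b]))
cv2.imwrite('pics/t16.png',t['img'])
ht=cv2.cvtColor(t['img'],cv2.COLOR_BGR2HSV)
for p,ce,a in blobs((ht[...,1]<70)&(ht[...,2]>150),60):
    P=cast(t,p,.025);m=P[:,:2].mean(0)
    if .3<m[0]<.72 and -.5<m[1]<.5:
        r=cv2.minAreaRect((P[:,:2]*1e3).astype(np.float32));print(ce.round(),a,np.round(r[0],1),np.round(r[1],1),round(r[2],1))
E
```

```text
time_s: 56.13
ee_pos: [0.5502, 0.0997, 0.177]
orientation: [-180.0, 0.2, 25.2]
ft_force: [0.4, 0.1, 0.5]
finger_gap: 0.997
grasp_force: 0.0
time_s: 57.13
ee_pos: [0.6033, -0.2223, 0.1767]
orientation: [-179.9, 0.1, 25.2]
ft_force: [0.2, -0.4, -0.4]
finger_gap: 0.996
grasp_force: 0.0
time_s: 58.05
ee_pos: [0.6216, -0.3285, 0.1776]
orientation: [-179.9, 0.0, 52.8]
ft_force: [0.2, 0.2, 0.2]
finger_gap: 1.0
grasp_force: 0.0
[ 0.62155647 -0.32846391  0.17764903] [-1.79897786e+02  1.22499091e-02  5.27765350e+01]
handle [328.18666931 235.3697679 ] 5041 ((621.3065185546875, -330.79388427734375), (104.71363067626953, 26.00662612915039), 52.87791061401367)
shift mm [ -0.8   1.9 138.5] turn [-0.07  0.01 -0.18]
[494. 218.] 20385 [ 590.4 -516.5] [273.4 681.4] 71.8
[194. 157.] 217 [722.3 247.7] [43.8 59.4] 38.7
[428. 190.] 233 [ 646.5 -318.4] [46.7 29.5] 52.9
[156. 260.] 5585 [465.4 328.6] [268.1 165.4] 25.6
[449. 207.] 68 [ 606.3 -369. ] [13.8 31.9] 56.4
[119. 277.] 65 [427.1 410.6] [62.2  8.2] 26.4
[347. 315.] 1199 [ 347.2 -127.2] [92.2 88.7] 0.8
[242. 308.] 404 [356.9 123.1] [60.2 61.1] 0.9
```

View pics/chk.png

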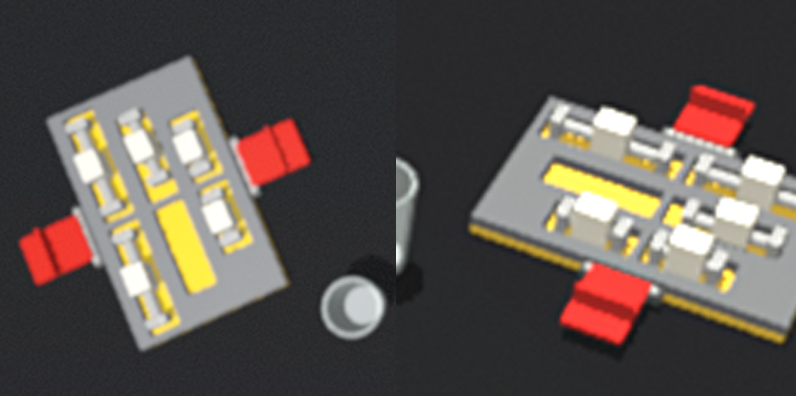

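Run:
```python
from h import *
t=camera('top');th=np.radians(25.5);u=np.array([np.cos(th),np.sin(th)]);v=np.array([-u[1],u[0]]);C=np.array([.4655,.331])
im=cv2.cvtColor(t['img'],cv2.COLOR_BGR2HSV)
m=(im[...,1]<70)&(im[...,2]>205)
for p,ce,a in blobs(m,15):
    P=cast(t,ce,.042)[0,:2]-C
    if abs(P@u)<.14 and abs(P@v)<.09: print('block',ce.round(1),a,(np.array([P@u,P@v])*1e3).round(1))
for n,p,z in(("M+far",(130,115),.03),("M+near",(150,184),.03),("L+far",(78,123),.03),("L+near",(118,210),.03),("S+far",(183,118),.03),("S+near",(203,173),.03)):
    P=cast(t,(p[0]/2.2+80,p[1]/2.2+170),z)[0,:2]-C;print(n,(np.array([P@u,P@v])*1e3).round(1))
s=camera('scene')
for p,ce,a in blobs((lambda h:(h[...,1]<70)&(h[...,2]>205))(cv2.cvtColor(s['img'],cv2.COLOR_BGR2HSV)),15):
    P=cast(s,ce,.036)[0,:2]-C
    if abs(P@u)<.14 and abs(P@v)<.09: print('scene block',ce.round(1),a,(np.array([P@u,P@v])*1e3).round(1))
```

```text
block [138.3 222.6] 17 [95.8 -6.1]
block [114.1 226.1] 23 [111.7  48.7]
block [164.5 234.6] 158 [ 43.7 -51.2]
block [142.5 235.4] 140 [63.5 -3.6]
block [119.4 243.5] 155 [68.3 52.8]
block [149.7 249.2] 38 [26.4 -6.6]
block [170.  245.9] 23 [ 13.8 -53. ]
block [128.2 260.2] 47 [23.4 48.8]
block [178.5 267.9] 199 [-42.1 -51.2]
block [135.4 276.4] 28 [-18.5  47.8]
block [142.9 299.5] 235 [-75.2  51.8]
M+far [99.1 -4.8]
M+near [20.9  3.9]
L+far [114.4  49.6]
L+near [ 9.3 45.6]
S+far [ 72.2 -55.7]
S+near [  8.1 -52.4]
scene block [392.5 136.2] 37 [-102.4   37.9]
scene block [405.8 136.4] 71 [-68.9  54.4]
scene block [431.5 142.5] 34 [ 4.  64.2]
scene block [417.8 144.9] 36 [-26.2  36.9]
scene block [436.3 151.2] 41 [28.  36.9]
scene block [450.7 151.4] 74 [63.3 54.5]
scene block [398.3 162.1] 100 [-48.1 -51.9]
scene block [463.5 160. ] 40 [105.  38.]
scene block [430.5 163.9] 32 [ 31.1 -18.2]
scene block [443.  163.8] 84 [60.7 -1.9]
scene block [408.2 168.1] 20 [-15.9 -60.8]
scene block [429. 172.] 84 [ 38.4 -49.2]
scene block [453.3 171.2] 28 [ 94.5 -16.1]
scene block [419.6 172.4] 21 [ 16.7 -62.2]
scene block [437.  178.5] 22 [ 65.2 -62. ]
```

```bash
python3 -m crank '[[[-0.002,0.0012,0.03,0,0,0,0.07],[0,0,0.03,0,0,0,0.06],[0,0,0.03,0,0,0,0.06],[0,0,0.03,0,0,0,0.05],[0,0,0.012,0,0,0,0.045],[0,0,0.006,0,0,0,0.04],[0,0,0,0,0,0,0],[0,0,0,0,0,0,0],[0,0,0,0,0,0,0],[0,0,0,0,0,0,0],[0,0,0,0,0,0,0],[0,0,0,0,0,0,0]]]' 120
python3 -m crank '[[[0,0,-0.01,0,0,0,0],[0,0,-0.02,0,0,0,0],[0,0,-0.02,0,0,0,0],[0,0,-0.02,0,0,0,0],[0,0,-0.02,0,0,0,0],[0,0,-0.012,0,0,0,0],[0,0,0,0,0,0,0],[0,0,0,0,0,0,0]]]'
python3 -c "
from h import *
go(.466,.3296,.14,25.5)"
```

```text
time_s: 59.3
ee_pos: [0.6219, -0.3311, 0.0415]
orientation: [180.0, -0.0, 53.0]
ft_force: [0.5, 0.9, -3.5]
finger_gap: 0.285
grasp_force: 117.6
time_s: 59.97
ee_pos: [0.622, -0.3312, 0.1435]
orientation: [179.9, -0.0, 53.0]
ft_force: [-0.2, -0.1, -4.4]
finger_gap: 0.284
grasp_force: 117.9
shift mm [ 433.8 -522.2    2.9] turn [ 0.08 -0.04 27.5 ]
```

```bash
python3 -m crank '[[[0.008,-0.01,0,0,0,0,0],[0.0155,-0.0185,0,0,0,0,0],[0.0167,-0.0201,0,0,0,0,0],[0.0167,-0.0201,0,0,0,0,0],[0.0167,-0.0201,0,0,0,0,0],[0.0167,-0.0201,0,0,0,0,0],[0.0167,-0.0201,0,0,0,0,0],[0.0167,-0.0201,0,0,0,0,0],[0.0167,-0.0201,0,0,0,0,0],[0.0167,-0.0201,0,0,0,0,0],[0.0167,-0.0201,0,0,0,0,0],[0.0167,-0.0201,0,0,0,0,0]]]'
python3 -m crank '[[[0.0167,-0.0201,0,0,0,0,0],[0.0167,-0.0201,0,0,0,0,0],[0.0167,-0.0201,0,0,0,0,0],[0.0167,-0.0201,0,0,0,0,0],[0.0167,-0.0201,0,0,0,0,0],[0.0167,-0.0201,0,0,0,0,0],[0.0167,-0.0201,0,0,0,0,0],[0.0167,-0.0201,0,0,0,0,0],[0.0167,-0.0201,0,0,0,0,0],[0.0167,-0.0201,0,0,0,0,0],[0.0155,-0.0185,0,0,0,0,0],[0.010,-0.012,0,0,0,0,0]]]'
python3 -m crank '[[[0,0,0,0,0,5.5,0],[0,0,0,0,0,5.5,0],[0,0,0,0,0,5.5,0],[0,0,0,0,0,5.5,0],[0,0,0,0,0,5.5,0],[0,0,0,0,0,0,0],[0,0,0,0,0,0,0],[0,0,0,0,0,0,0]]]'
python3 -c "
from h import *
go(.466,.3296,.075,25.5)"
```

```text
time_s: 60.97
ee_pos: [0.5514, -0.0396, 0.1411]
orientation: [-179.9, 0.1, 53.0]
ft_force: [-0.7, -0.3, -3.7]
finger_gap: 0.278
grasp_force: 118.1
time_s: 61.97
ee_pos: [0.4818, 0.2549, 0.1413]
orientation: [-179.9, 0.1, 53.2]
ft_force: [0.3, -0.1, -3.6]
finger_gap: 0.28
grasp_force: 118.1
time_s: 62.63
ee_pos: [0.4835, 0.2521, 0.142]
orientation: [-180.0, 0.1, 25.7]
ft_force: [-0.3, 0.5, -4.5]
finger_gap: 0.282
grasp_force: 118.2
shift mm [ 17.9 -77.4  67. ] turn [-0.    0.08  0.19]
```

```bash
python3 -m crank '[[[0.003,-0.012,0,0,0,0.2,0],[0.006,-0.026,0,0,0,0,0],[0.006,-0.026,0,0,0,0,0],[0.003,-0.0134,0,0,0,0,0],[0,0,0.02,0,0,0,0],[0,0,0.02,0,0,0,0],[0,0,0.016,0,0,0,0],[0,0,0,0,0,0,0],[0,0,0,0,0,0,0],[0,0,0,0,0,0,0]]]'
python3 - <<'E'
from h import *
go(.466,.3296,.0565,25.5)
s=get_state();c=camera('wrist');h=cv2.cvtColor(c['img'],cv2.COLOR_BGR2HSV);cv2.imwrite('pics/w17.png',c['img'])
for p,ce,a in blobs(((h[...,0]<5)|(h[...,0]>174))&(h[...,1]>150),200):
    P=wcast(c,s,p,.012)[:,:2].mean(0);print('red',ce.round(),a,P.round(4))
E
```

```text
time_s: 63.47
ee_pos: [0.4676, 0.3303, 0.0878]
orientation: [-180.0, -0.1, 25.4]
ft_force: [1.0, 0.6, -4.2]
finger_gap: 0.284
grasp_force: 118.2
shift mm [-1.8 -0.  31.3] turn [-0.02 -0.06 -0.15]
red [529. 254.] 3356 [0.5255 0.1989]
red [123. 254.] 3374 [0.4022 0.4584]
```

```bash
python3 -m crank '[[[-0.0016,0,0.01,0,0,0,0],[0,0,0.01,0,0,0,0],[0,0,0.006,0,0,0,0],[0,0,0.003,0,0,0,0],[0,0,0,0,0,0,0],[0,0,0,0,0,0,0],[0,0,0,0,0,0,0]]]'
python3 -c "
from h import *
go(.466,.3296,.0565,25.5)"
```

```text
time_s: 64.1
ee_pos: [0.4658, 0.3295, 0.0581]
orientation: [-180.0, -0.0, 25.3]
ft_force: [-0.2, 0.5, -3.1]
finger_gap: 0.287
grasp_force: 118.3
shift mm [ 0.2 -0.   1.6] turn [-0.01 -0.02 -0.19]
```

```bash
python3 -m crank '[[[0,0,0.001,0,0,0,0],[0,0,0.001,0,0,0,0],[0,0,0,0,0,0,0],[0,0,0,0,0,0,0.02],[0,0,0,0,0,0,0.03],[0,0,0,0,0,0,0.05],[0,0,0,0,0,0,0.0854],[0,0,0,0,0,0,0.0854],[0,0,0,0,0,0,0.0854],[0,0,0,0,0,0,0.0854]]]'
python3 -m crank '[[[0,0,-0.02,0,0,0,0.0854],[0,0,-0.03,0,0,0,0.0854],[0,0,-0.04,0,0,0,0.0854],[0,0,-0.04,0,0,0,0.0854],[0,0,-0.02,0,0,0,0.0854],[0,0,0,0,0,0,0.0854],[0,0,0,0,0,0,0.0854],[0,0,0,0,0,0,0.0854]]]'
python3 -m crank '[[[-0.0093,0.0244,0,0,0,0,0.0854],[-0.0093,0.0244,0,0,0,0,0.0854],[-0.0093,0.0244,0,0,0,0,0.0854],[-0.0093,0.0244,0,0,0,0,0.0854],[-0.0093,0.0244,0,0,0,0,0.0854],[-0.0093,0.0244,0,0,0,0,0.0854],[-0.0093,0.0244,0,0,0,0,0.0854],[-0.0093,0.0244,0,0,0,0,0.0854],[-0.0093,0.0244,0,0,0,0,0.0854],[-0.0093,0.0244,0,0,0,0,0.0854],[-0.0093,0.0244,0,0,0,0,0.0854],[-0.0093,0.0244,0,0,0,0,0.0854]]]'
python3 - <<'E'
from h import *
t=camera('top');s=camera('scene');o=cv2.imread('pics/top0.png');o2=cv2.imread('pics/scene0.png')
def lid(c,img):
    h=cv2.cvtColor(img,cv2.COLOR_BGR2HSV)
    for p,ce,a in blobs((h[...,0]>100)&(h[...,0]<125)&(h[...,1]>120)&(h[...,2]>60),2500):
        r=cv2.minAreaRect((cast(c,p,.05)[:,:2]*1e3).astype(np.float32))
        if np.hypot(r[0][0]-467,r[0][1]-325)<60: print(a,np.round(r[0],1),np.round(r[1],1),round(r[2],1))
        hw=None
for c,a in((t,o),(s,o2)): lid(c,a);lid(c,c['img'])
h=cv2.cvtColor(t['img'],cv2.COLOR_BGR2HSV)
for p,ce,a in blobs((h[...,1]<70)&(h[...,2]>100),60):
    P=cast(t,p,.017);m=P[:,:2].mean(0)
    if .25<m[0]<.75 and -.5<m[1]<.5: print(ce.round(),a,(m*1e3).round())
E
```

```text
time_s: 64.93
ee_pos: [0.4657, 0.3294, 0.056]
orientation: [-180.0, -0.0, 25.3]
ft_force: [0.5, -0.4, -0.2]
finger_gap: 0.999
grasp_force: 0.0
time_s: 65.6
ee_pos: [0.4654, 0.3289, 0.205]
orientation: [180.0, 0.1, 25.3]
ft_force: [0.0, 0.0, -0.6]
finger_gap: 1.005
grasp_force: 0.0
time_s: 66.6
ee_pos: [0.4888, 0.0154, 0.2041]
orientation: [-179.9, 0.2, 25.3]
ft_force: [0.8, 1.1, 0.5]
finger_gap: 1.002
grasp_force: 0.0
7954 [466.7 330.1] [280.1 177.3] 25.4
8437 [463.1 328. ] [280.8 177.4] 25.4
4245 [473.7 314.3] [278.1 202.8] 25.5
4664 [470.5 312.7] [278.  202.7] 25.4
[195. 157.] 297 [722. 246.]
[267. 338.] 26206 [295.  60.]
[190. 246.] 62 [504. 250.]
[146. 261.] 664 [467. 352.]
[348. 316.] 1353 [ 345. -130.]
[403. 347.] 98 [ 276. -259.]
```

```bash
python3 -m crank '[[[0.0093,-0.0244,0,0,0,0,0.0854],[0.0093,-0.0244,0,0,0,0,0.0854],[0.0093,-0.0244,0,0,0,0,0.0854],[0.0093,-0.0244,0,0,0,0,0.0854],[0.0093,-0.0244,0,0,0,0,0.0854],[0.0093,-0.0244,0,0,0,0,0.0854],[0.0093,-0.0244,0,0,0,0,0.0854],[0.0093,-0.0244,0,0,0,0,0.0854],[0.0093,-0.0244,0,0,0,0,0.0854],[0.0093,-0.0244,0,0,0,0,0.0854],[0.0093,-0.0244,0,0,0,0,0.0854],[0.0093,-0.0244,0,0,0,0,0.0854]]]'
python3 -m crank '[[[0,0,0.02,0,0,0,0.0854],[0,0,0.02,0,0,0,0.0854],[0,0,0,0,0,0,0.0854],[0,0,0,0,0,0,0.0854],[0,0,0,0,0,0,0.0854]]]'
python3 - <<'E'
from h import *
s=get_state();c=camera('wrist');h=cv2.cvtColor(c['img'],cv2.COLOR_BGR2HSV)
for p,ce,a in blobs((h[...,1]<60)&(h[...,2]>120),1500):
    r=cv2.minAreaRect((wcast(c,s,p,.09)[:,:2]*1e3).astype(np.float32))
    if np.hypot(r[0][0]-466,r[0][1]-330)<40: print('handle',r);go(r[0][0]/1e3,r[0][1]/1e3,.0545,25.4)
E
```

```text
time_s: 67.7
ee_pos: [0.4644, 0.3305, 0.2041]
orientation: [180.0, 0.2, 25.3]
ft_force: [-0.7, 0.5, 0.5]
finger_gap: 0.997
grasp_force: 0.0
time_s: 68.12
ee_pos: [0.4656, 0.3292, 0.166]
orientation: [-180.0, 0.0, 25.3]
ft_force: [-0.1, 0.8, 0.2]
finger_gap: 0.998
grasp_force: 0.0
handle ((465.84844970703125, 329.67779541015625), (104.16001892089844, 26.044525146484375), 25.579984664916992)
shift mm [-1.000e-01 -3.000e-01  1.122e+02] turn [-0.01 -0.05 -0.12]
```

```bash
python3 -m crank '[[[0,0,0.03,0,0,0,0.07],[0,0,0.03,0,0,0,0.06],[0,0,0.03,0,0,0,0.05],[0,0,0.014,0,0,0,0.045],[0,0,0.006,0,0,0,0.04],[0,0,0,0,0,0,0],[0,0,0,0,0,0,0],[0,0,0,0,0,0,0],[0,0,0,0,0,0,0],[0,0,0,0,0,0,0],[0,0,0,0,0,0,0],[0,0,0,0,0,0,0]]]' 120
python3 -m crank '[[[0,0,-0.004,0,0,0,0],[0,0,-0.004,0,0,0,0],[0,0,0,0,0,0,0],[0.002,0,0,0,0,0,0],[0.0018,0,0,0,0,0,0],[0,0,0,0,0,0,0],[0,0,0,0,0,0,0],[0,0,0.004,0,0,0,0],[0,0,0.003,0,0,0,0],[0,0,0,0,0,0,0],[0,0,0,0,0,0,0]]]'
python3 -c "
from h import *
go(.466+.0034,.3296+.0016,.0565,25.4)"
```

```text
time_s: 69.17
ee_pos: [0.4659, 0.3294, 0.0564]
orientation: [-180.0, -0.0, 25.3]
ft_force: [-0.4, -1.2, -1.6]
finger_gap: 0.28
grasp_force: 117.8
time_s: 70.08
ee_pos: [0.4689, 0.3308, 0.0565]
orientation: [180.0, 0.0, 25.3]
ft_force: [-0.5, 0.6, -3.9]
finger_gap: 0.281
grasp_force: 117.9
shift mm [ 0.6 -0.1 -0. ] turn [ 0.    0.03 -0.09]
```

```bash
python3 -m crank '[[[0.0005,0,0.001,0,0,0,0],[0,0,0,0,0,0,0],[0,0,0,0,0,0,0.02],[0,0,0,0,0,0,0.03],[0,0,0,0,0,0,0.05],[0,0,0,0,0,0,0.0854],[0,0,0,0,0,0,0.0854],[0,0,0,0,0,0,0.0854],[0,0,0,0,0,0,0.0854]]]'
python3 -m crank '[[[0,0,-0.02,0,0,0,0.0854],[0,0,-0.03,0,0,0,0.0854],[0,0,-0.04,0,0,0,0.0854],[0,0,-0.04,0,0,0,0.0854],[0,0,-0.02,0,0,0,0.0854],[0,0,0,0,0,0,0.0854],[0,0,0,0,0,0,0.0854],[0,0,0,0,0,0,0.0854]]]'
python3 -m crank '[[[-0.0093,0.0244,0,0,0,0,0.0854],[-0.0093,0.0244,0,0,0,0,0.0854],[-0.0093,0.0244,0,0,0,0,0.0854],[-0.0093,0.0244,0,0,0,0,0.0854],[-0.0093,0.0244,0,0,0,0,0.0854],[-0.0093,0.0244,0,0,0,0,0.0854],[-0.0093,0.0244,0,0,0,0,0.0854],[-0.0093,0.0244,0,0,0,0,0.0854],[-0.0093,0.0244,0,0,0,0,0.0854],[-0.0093,0.0244,0,0,0,0,0.0854],[0,0,0,0,0,0,0.0854],[0,0,0,0,0,0,0.0854]]]'
python3 - <<'E'
from h import *
t=camera('top');s=camera('scene');o=cv2.imread('pics/top0.png');o2=cv2.imread('pics/scene0.png')
for c,img in((t,o),(t,t['img']),(s,o2),(s,s['img'])):
    h=cv2.cvtColor(img,cv2.COLOR_BGR2HSV)
    for p,ce,a in blobs((h[...,0]>100)&(h[...,0]<125)&(h[...,1]>120)&(h[...,2]>60),2500):
        r=cv2.minAreaRect((cast(c,p,.05)[:,:2]*1e3).astype(np.float32))
        if np.hypot(r[0][0]-467,r[0][1]-325)<60: print(a,np.round(r[0],1),np.round(r[1],1),round(r[2],1))
E
```

```text
time_s: 70.83
ee_pos: [0.4697, 0.3311, 0.0558]
orientation: [-180.0, -0.0, 25.3]
ft_force: [0.7, 0.1, -0.1]
finger_gap: 0.994
grasp_force: 0.0
time_s: 71.5
ee_pos: [0.4693, 0.3307, 0.205]
orientation: [180.0, 0.1, 25.3]
ft_force: [-0.1, 0.5, -0.7]
finger_gap: 0.997
grasp_force: 0.0
time_s: 72.5
ee_pos: [0.4891, 0.0687, 0.2042]
orientation: [-180.0, 0.2, 25.1]
ft_force: [-0.7, 1.3, -0.7]
finger_gap: 1.003
grasp_force: 0.0
7954 [466.7 330.1] [280.1 177.3] 25.4
7028 [467.2 330.4] [279.5 177.2] 25.4
4245 [473.7 314.3] [278.1 202.8] 25.5
4660 [474.3 314.7] [278.7 202.9] 25.4
```

Lid matches its original seat within 1 mm; all spindles are in. Handing in.

```bash
python3 -c "
from workcell import sign_off
print(sign_off())"
```

```text
the job is handed in; nothing more can be done
None
```

The job is done and handed in at about 72 s of the 200 s: both clips are open, all five spindles found (two short, one medium, two long) lie in recesses of their matching rows, and the lid is back on the case within about 1 mm of its original position.

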